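# Register the negative carriers and fire the exposure

## Task

Slide each negative carrier on the counter nose-first into the V nest of its own colour until it is fully home and centred under the bridge, then lock it with the pin of the same colour, pushed down through the bridge's eyelet and the carrier's hole until its collar is down on the bridge. When every carrier that is there is locked, press the push button all the way down and let it go; a pin without a carrier is not needed, and the lens cap, lens hood and film can must be left where they are.

Things in the scene. Friction and masses are not known exactly. Their poses are not given: they have to be found in the camera images.
- carrier_red: dark steel negative carrier with a red lug, lying flat (may be absent): plate 12 mm thick, 122 mm long, 0.3 kg. Round nose, radius 32 mm, with a 15 mm vertical hole at its centre; origin: centre of that hole at the underside; +x to the front of the nose, z up. Behind it a tail 50 mm wide reaches to x = -90 mm and carries the lug
- lug_red (a point): upright red grip lug across the carrier's tail, a block 14 mm along the carrier's x and 40 mm along its y, from 12 to 48 mm above the counter; this point is its middle at 34 mm height, 68 mm behind the nose hole (carrier x = -68 mm). Absent with its carrier
- nest_red: fixed grey V nest with a red bridge. Two rails, 20 mm high, 12 mm thick, converge towards +x, each at 30 degrees to it; mouth to -x, 116 mm wide at x = -36 mm. A carrier nose pushed in along +x stops with its hole over the origin. The bridge crosses above the seat, carried by the rails. Origin on the counter right below the eyelet, z up
- eyelet_red (a point): centre, at the top face, of the 13 mm eyelet hole straight down through the red bridge block, which spans the nest's x = -22 to 22 mm and y = -44 to 44 mm, underside 26 mm and top 54 mm above the counter. The nose slides in beneath it from -x; the lug stays outside
- pin_red: register pin with a red handle, upright in the stand: brass rod 10 mm thick, 52 mm long with tapered tip, then collar 26 mm wide, 6 mm thick, then round red handle 18 mm thick, 40 mm long; 90 g. Origin at the tip, z towards the handle. With its collar on a bridge its tip is 2 mm above the counter
- carrier_yellow: dark steel negative carrier with a yellow lug, lying flat (may be absent): plate 12 mm thick, 122 mm long, 0.3 kg. Round nose, radius 32 mm, with a 15 mm vertical hole at its centre; origin: centre of that hole at the underside; +x to the front of the nose, z up. Behind it a tail 50 mm wide reaches to x = -90 mm and carries the lug
- lug_yellow (a point): upright yellow grip lug across the carrier's tail, a block 14 mm along the carrier's x and 40 mm along its y, from 12 to 48 mm above the counter; this point is its middle at 34 mm height, 68 mm behind the nose hole (carrier x = -68 mm). Absent with its carrier
- nest_yellow: fixed grey V nest with a yellow bridge. Two rails, 20 mm high, 12 mm thick, converge towards +x, each at 30 degrees to it; mouth to -x, 116 mm wide at x = -36 mm. A carrier nose pushed in along +x stops with its hole over the origin. The bridge crosses above the seat, carried by the rails. Origin on the counter right below the eyelet, z up
- eyelet_yellow (a point): centre, at the top face, of the 13 mm eyelet hole straight down through the yellow bridge block, which spans the nest's x = -22 to 22 mm and y = -44 to 44 mm, underside 26 mm and top 54 mm above the counter. The nose slides in beneath it from -x; the lug stays outside
- pin_yellow: register pin with a yellow handle, upright in the stand: brass rod 10 mm thick, 52 mm long with tapered tip, then collar 26 mm wide, 6 mm thick, then round yellow handle 18 mm thick, 40 mm long; 90 g. Origin at the tip, z towards the handle. With its collar on a bridge its tip is 2 mm above the counter
- carrier_blue: dark steel negative carrier with a blue lug, lying flat (may be absent): plate 12 mm thick, 122 mm long, 0.3 kg. Round nose, radius 32 mm, with a 15 mm vertical hole at its centre; origin: centre of that hole at the underside; +x to the front of the nose, z up. Behind it a tail 50 mm wide reaches to x = -90 mm and carries the lug
- lug_blue (a point): upright blue grip lug across the carrier's tail, a block 14 mm along the carrier's x and 40 mm along its y, from 12 to 48 mm above the counter; this point is its middle at 34 mm height, 68 mm behind the nose hole (carrier x = -68 mm). Absent with its carrier
- nest_blue: fixed grey V nest with a blue bridge. Two rails, 20 mm high, 12 mm thick, converge towards +x, each at 30 degrees to it; mouth to -x, 116 mm wide at x = -36 mm. A carrier nose pushed in along +x stops with its hole over the origin. The bridge crosses above the seat, carried by the rails. Origin on the counter right below the eyelet, z up
- eyelet_blue (a point): centre, at the top face, of the 13 mm eyelet hole straight down through the blue bridge block, which spans the nest's x = -22 to 22 mm and y = -44 to 44 mm, underside 26 mm and top 54 mm above the counter. The nose slides in beneath it from -x; the lug stays outside
- pin_blue: register pin with a blue handle, upright in the stand: brass rod 10 mm thick, 52 mm long with tapered tip, then collar 26 mm wide, 6 mm thick, then round blue handle 18 mm thick, 40 mm long; 90 g. Origin at the tip, z towards the handle. With its collar on a bridge its tip is 2 mm above the counter
- stand: fixed white ceramic pin stand, 190 x 56 x 60 mm high, long side along its x, with three 14 mm through holes at x = -62, 0 and 62 mm, in which the pins hang by their collars. Origin: centre of the underside
- switch_top (a point): centre of the top of the white push button on the black bakelite switch box (85 x 65 x 35 mm, fixed); button radius 16 mm; press straight down
- switch (a joint): travel of the push button: 0 up, 0.006 m fully down; springs back; fully down takes 5 N
- lens_cap: bystander: chrome lens cap, 52 mm in diameter, 12 mm high; origin at the centre of its underside
- lens_hood: bystander: brass lens hood, 68 mm in diameter, 35 mm high; origin at the centre of its underside
- film_can: bystander: small film can, 34 mm in diameter, 52 mm high; origin at the centre of its underside
There are look-alikes about, which are no part of the job. Leave any purple look-alike of the carrier_red alone.

How it is judged:
By the outcome, as a careful person would: the job done as asked, in the order asked, and still so for the second after the job is handed in, with the robot touching nothing.
Of carrier_red, carrier_yellow, carrier_blue only 2 to 3 are there at a start; the rules pass over those that are not, and their reading is None.
At some moment in a run one of carrier_red, carrier_yellow, carrier_blue may be knocked a few centimetres aside while the robot is not near it.
It also fails if it takes over 210 s, if anything falls off the work surface, if the arm or the gripper's body presses on something with over 40 N, if the wrist force passes 120 N, or if a joint passes its speed limit or range.

## Robot

A 6-joint arm with a two-finger parallel gripper is mounted at the origin on the work surface. World frame = base frame: x ahead of the robot, y to its left, z up, the work surface at z = 0. Lengths are in m, angles in rad, forces in N, time in s.
With the tool pointing down it reaches from about 0.425 to 0.95 m from the base axis. Payload 3.5 kg.
Tool frame: the origin (TCP) lies at the very end of the fingers, on their centre line; the grasp point (between the pads) lies 19 mm behind it; z points along the fingers, y is the line along which they close (so a half turn about z gives the same grasp; the last joint's range is limited). The gripper opens to 85 mm and grips with 20 to 120 N. Pads are 22 mm wide; open, the fingers measure 114 mm over their backs; the gripper's body (76 mm by 85 mm) begins 54 mm behind the grasp point. The pads swing forward as they close: fully open they stand 13 mm farther back than shut.
Start: joints at [-1.352, 0.286, 1.577, -0, 1.279, -0.15], TCP at [0.243, -0.63, 0.231] pointing down, gripper open.
Joint ranges: [-2.77, 2.77], [-0.9, 2.22], [0.21, 2.48], [-1.53, 4.67], [0.24, 2.81], [-2.84, 2.84]. Speed limits (rad/s): [2.79, 2.79, 3.14, 3.14, 3.14, 3.14].

## Interface

Orientations are given as a rotation vector (axis times angle).
In Python, from bench import robot gives the robot as it stands.
- The arm moves only by the tool arm_command, never from a script. Its argument "steps" is a list of rows, each a list of 4 numbers: the shift along the world's x, y, z in cm, then the turn about the world's z in rad. In form: [[dx, dy, dz, yaw], ...]. A call has 1 to 12 rows; each row shifts and turns the commanded pose from where the row before left it; what a row does not reach is not made up. A row lasts 1/12 s, in which the tool goes at most 41.7 mm and 7.16 degrees, less where a joint would pass 70% of its speed; a pose out of reach is approached as far as the arm can. A call is refused whole if a number of a shift passes 4.17 or a number of a turn 0.125, either way. A call with a gripper value outside its range is refused whole. "hand" is the closure, from -1 (fully open) to 1 (shut), set as the call begins (left out, the last holds). The fingers move at their own pace and stop on an object; "newtons" is the grip in N (left out, the last holds). Time passes only in rows, so rows that do not move let the fingers close. It gives the time, the measured TCP pose, the force, the opening and the grip force at its end, in the units of the state.
- robot.observe(): the state, without advancing time (a new reading comes with each control period).
- robot.get_image(name): name is "scene" or "top" or "wrist"; returns a dict with "image" (420x560x3 uint8, blue, green, red), "range_z" (420x560 float32, m along the optical axis (not along the pixel's ray), 0 where there is no reading), "intrinsics" (3x3 intrinsics, pixels), "world_to_cam" (4x4, takes a point from world to camera coordinates); the wrist camera has in their place "T_tool_cam" (4x4, takes a point from camera to tool coordinates, whose origin is the TCP and whose axes are the flange's). Camera axes: x right, y down, z forward; pixel columns grow to the right and rows downward; lengths in m; the calibration is good to about 2 mm. A picture is of the moment at which its call begins: read the wrist's pose just before it.
- robot.close_job(): hands the job in; it is judged then, once.
The state is a dict: "t": time; "joints": joint angles; "joint_vel": joint speeds; "joint_torque": joint torques, N m; "tool_pos": TCP position; "eef_rot": TCP orientation; "wrist_force": force on the tool from outside, world axes, zero at the start; "torque": the same for the moment, N m; "finger_gap": opening from 0.0 (shut) to 1.0 (fully open); "gripper_force": force on a finger pad.
Only numpy, scipy, OpenCV 4.12 (cv2) and the standard library are available. Lean on these libraries where they do the work, as an engineer would, in place of code of your own. Each camera call takes 0.05 s, during which the arm holds its last target. There are 200 camera calls.

## Working session

There is one attempt and no reset: what is moved stays moved. The work goes in short steps, Python scripts to look and compute and a tool call to move; the robot and the scene stay as the last step left them, time stands still between calls to the robot, and variables do not carry over. Pictures are saved under pics/ and viewed, at most 14 in all, crops included, and the job is handed in when it is done.

Besides the shell and the picture viewer there is one more tool, called after "Request:" in YAML: its name, and indented under it one key for each argument. arm_command: Moves the arm, as the interface text tells. Its arguments: {"type":"object","properties":{"steps":{"type":"array"},"hand":{"type":"number"},"newtons":{"type":"number"}},"required":["steps"]}

```bash
mkdir -p pics; ls; cat > h.py <<'E'
import numpy as np, cv2
from bench import robot
def grab(n):
    o=robot.observe(); d=robot.get_image(n); d['o']=o
    if n=='wrist':
        from scipy.spatial.transform import Rotation as R
        T=np.eye(4);T[:3,:3]=R.from_rotvec(o['eef_rot']).as_matrix();T[:3,3]=o['tool_pos']
        d['c2w']=T@d['T_tool_cam']
    else: d['c2w']=np.linalg.inv(d['world_to_cam'])
    return d
def cloud(d):
    z=d['range_z'];h,w=z.shape;u,v=np.meshgrid(np.arange(w),np.arange(h));K=d['intrinsics']
    p=np.stack([(u-K[0,2])/K[0,0]*z,(v-K[1,2])/K[1,1]*z,z],-1)
    P=p@d['c2w'][:3,:3].T+d['c2w'][:3,3]; P[z<=0]=np.nan
    return P
E
python3 - <<'E'
from h import *
for n in('top','scene'):
    d=grab(n);cv2.imwrite(f'pics/{n}0.png',d['image']);np.savez(f'{n}0.npz',P=cloud(d),im=d['image']);print(d['c2w'].round(3),d['intrinsics'])
print(robot.observe())
E
```

```text
pics
[[-0.017 -0.977  0.211  0.339]
 [-1.     0.016 -0.006  0.009]
 [ 0.002 -0.211 -0.978  1.136]
 [ 0.     0.     0.     1.   ]] [[410.99479905   0.         278.47073142]
 [  0.         410.99479905 202.34082796]
 [  0.           0.           1.        ]]
[[ 0.312  0.769 -0.558  1.009]
 [ 0.95  -0.248  0.189 -0.168]
 [ 0.007 -0.589 -0.808  0.735]
 [ 0.     0.     0.     1.   ]] [[379.40331774   0.         284.78910398]
 [  0.         379.40331774 209.93526394]
 [  0.           0.           1.        ]]
{'t': 0.1, 'joints': array([-1.35197592e+00,  2.87095606e-01,  1.57809017e+00, -2.25129200e-05,
        1.27859129e+00, -1.50037112e-01]), 'joint_vel': array([-0.00168512, -0.00218043, -0.00453597, -0.00130981,  0.00012873,
        0.00064118]), 'joint_torque': array([ 4.18808286e-04, -4.07297266e+01, -2.93698579e+01, -1.43907509e-04,
        3.44064072e-03, -1.09912779e-05]), 'tool_pos': array([ 0.24323487, -0.62899011,  0.23004089]), 'eef_rot': array([-3.08616767e+00, -5.75730834e-01,  1.51711213e-04]), 'wrist_force': array([-0.10217823, -0.37306374, -0.76829671]), 'torque': array([-0.03781014, -0.05999183,  0.02425316]), 'gripper_force': 0.0, 'finger_gap': 1.001078171805466}
```

View pics/top0.png

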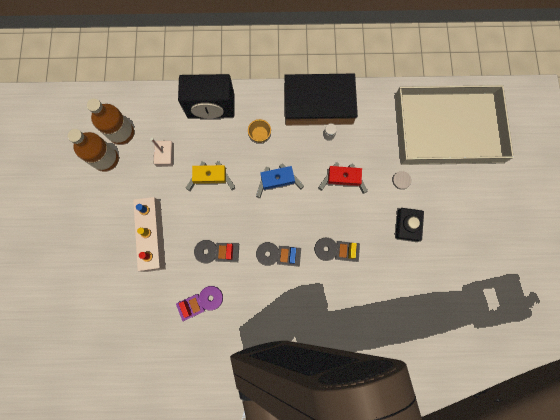

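View pics/scene0.png

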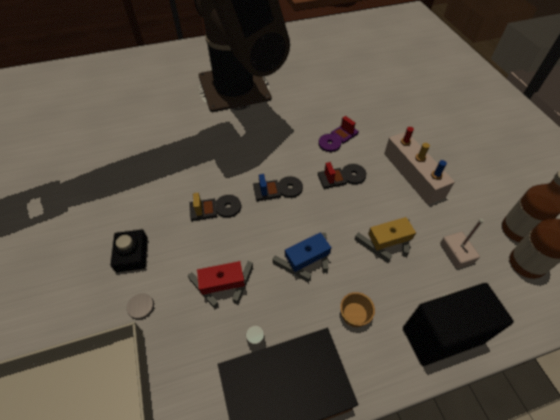

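Top view candidates: red lug at (228,251) on a dark carrier, against the purple look-alike's red lug at (185,310) with a purple nose at (211,298). The blue lug is at (293,256) and the yellow lug at (353,251). Bridges: yellow (209,174), blue (278,178), red (345,175). Pins: blue (141,208), yellow (143,231), red (145,255). Button at (413,223). I choose the dark-nosed carriers.

```bash
cat >> h.py <<'E'
def masks(im):
    hsv=cv2.cvtColor(im,cv2.COLOR_BGR2HSV);h,s,v=[hsv[...,i].astype(int) for i in range(3)]
    ok=(s>140)&(v>70)
    return {'red':ok&((h<6)|(h>174)),'yellow':ok&(h>17)&(h<35),'blue':ok&(h>100)&(h<125)}
def blobs(d,zlo,zhi,amin=8):
    P=cloud(d);out=[]
    for c,m in masks(d['image']).items():
        m=m&(P[...,2]>zlo)&(P[...,2]<zhi)
        n,l,st,ce=cv2.connectedComponentsWithStats(m.astype(np.uint8))
        for i in range(1,n):
            if st[i,4]<amin: continue
            q=P[l==i]; (cx,cy),(w,h),a=cv2.minAreaRect((q[:,:2]*1000).astype(np.float32))
            out.append((c,ce[i].round(0),st[i,4],np.round([cx,cy,w,h,a],1),q[:,2].max().round(4),q[:,:2].mean(0).round(4)))
    return out
E
python3 - <<'E'
from h import *
for n in('top','scene'):
    d=grab(n);print(n)
    for lo,hi in((.04,.053),(.046,.062),(.07,.13)):
        print(lo)
        for b in blobs(d,lo,hi): print(*b)
    P=cloud(d)
    if n=='top':
        for u,v in((206,251),(268,254),(325,249),(413,223),(211,298),(141,208),(143,231),(145,255),(300,220)): print(u,v,P[v,u].round(4))
        im=cv2.resize(d['image'][150:330,110:440],None,fx=2.4,fy=2.4,interpolation=cv2.INTER_CUBIC);cv2.imwrite('pics/crop1.png',im)
E
```

```text
top
0.04
red [330. 172.] 22 [ 652.8 -143.4   12.8   35.5   83. ] 0.0529 [ 0.6565 -0.141 ]
red [353. 171.] 16 [ 655.9 -202.7   24.3   10.1   61.3] 0.0529 [ 0.6564 -0.2035]
red [346. 174.] 20 [ 650.5 -183.4   23.9   11.5   57.8] 0.053 [ 0.6508 -0.184 ]
red [347. 182.] 66 [ 631.6 -180.5   85.7   14.6   85.1] 0.053 [ 0.628  -0.1847]
red [229. 251.] 83 [444.4 136.8  13.7  37.1  88.9] 0.053 [0.4436 0.1364]
red [184. 309.] 94 [297.7 250.4  38.8  13.6  22.5] 0.0526 [0.2981 0.2502]
yellow [212. 167.] 11 [673.1 185.   16.   12.   14.7] 0.0529 [0.6741 0.1843]
yellow [223. 171.] 18 [6.670e+02 1.573e+02 2.560e+01 1.400e+01 2.000e-01] 0.053 [0.6634 0.154 ]
yellow [203. 168.] 12 [671.1 209.5   8.3  14.   90. ] 0.053 [0.6722 0.2092]
yellow [208. 179.] 106 [6.495e+02 1.939e+02 2.870e+01 8.740e+01 5.000e-01] 0.053 [0.6423 0.1942]
yellow [208. 172.] 10 [662.5 195.5   5.5  13.5  19.6] 0.052 [0.6624 0.1961]
yellow [353. 250.] 84 [ 441.7 -192.3   14.3   39.4   80.4] 0.0525 [ 0.4417 -0.192 ]
blue [279. 174.] 40 [651.7  -2.5  36.8  23.9  48.6] 0.0529 [ 0.6514 -0.0013]
blue [266. 178.] 9 [641.7  36.1  10.5  
[... 2478 characters left out ...]
[447.3 138.6  14.7  37.1  86.2] 0.0505 [0.4487 0.1375]
red [219. 275.] 868 [ 649.4 -179.9   87.9   44.3   84.6] 0.0579 [ 0.6503 -0.1802]
yellow [196. 200.] 71 [ 444.4 -190.6   13.7   36.4   80.7] 0.0506 [ 0.4461 -0.1908]
yellow [392. 231.] 691 [6.598e+02 1.955e+02 4.280e+01 8.860e+01 4.000e-01] 0.0579 [0.6613 0.1939]
blue [262. 181.] 45 [434.7 -31.3  11.2  32.5  86.3] 0.051 [ 0.4364 -0.0309]
blue [307. 249.] 651 [647.9   6.   40.5  86.   12.9] 0.0582 [0.6482 0.005 ]
0.07
red [410. 129.] 24 [435.3 345.7  12.1  13.1  62.2] 0.1085 [0.4354 0.3458]
yellow [426. 145.] 26 [497.1 353.7  13.6  12.7  82.9] 0.1084 [0.497  0.3536]
blue [442. 163.] 15 [558.2 360.3   9.4   6.9   5.3] 0.109 [0.5587 0.3606]
```

View pics/crop1.png

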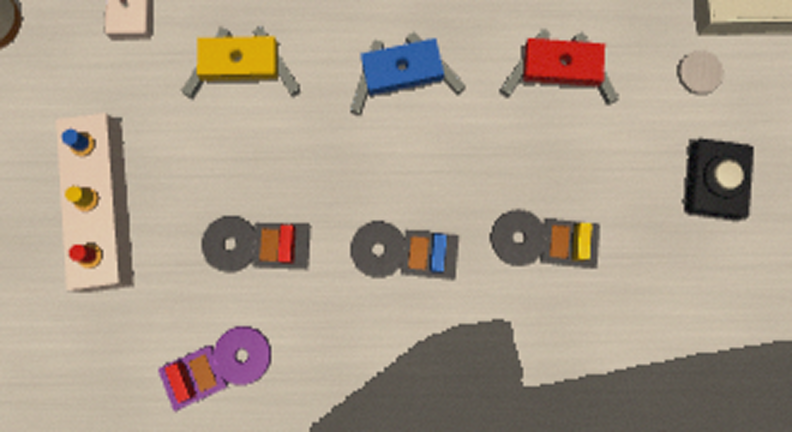

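Crop: dark carriers with noses at left: red lug (286,244), blue (440,252), yellow (584,240). The purple-nosed one at (243,355) is excluded. Nest mouths open towards the robot. Moving in for a wrist view.

Request:
arm_command:
  steps:
    - [1.0,2.6,0.3,0.115]
    - [1.0,2.6,0.3,0.115]
    - [1.0,2.6,0.3,0.115]
    - [1.0,2.6,0.3,0.115]
    - [1.0,2.6,0.3,0.115]
    - [1.0,2.6,0.3,0.115]
    - [1.0,2.6,0.3,0.115]
    - [1.0,2.6,0.3,0.115]
    - [1.0,2.6,0.3,0.115]
    - [1.0,2.6,0.3,0.115]
    - [1.0,2.6,0.3,0.115]
    - [1.0,2.6,0.3,0.115]
  hand: -1

```text
t: 1.2
tool_pos: [0.3635, -0.3162, 0.2673]
eef_rot: [-2.009, -2.416, -0.0]
wrist_force: [0.4, 0.5, -0.9]
finger_gap: 0.997
gripper_force: 0.0
```

Request:
arm_command:
  steps:
    - [1.0,2.6,0.3,0.115]
    - [1.0,2.6,0.3,0.115]
    - [1.0,2.6,0.3,0.115]
    - [1.0,2.6,0.3,0.115]
    - [1.0,2.6,0.3,0.115]
    - [1.0,2.6,0.3,0.115]
    - [1.0,2.6,0.3,0.115]
    - [1.0,2.6,0.3,0.115]
    - [1.0,2.6,0.3,0.115]
    - [1.0,2.6,0.3,0.115]
    - [0,0,0,0.115]
    - [0,0,0,0.115]

```text
t: 2.2
tool_pos: [0.4636, -0.056, 0.2974]
eef_rot: [0.006, 3.141, -0.0]
wrist_force: [1.1, -0.3, 0.3]
finger_gap: 0.995
gripper_force: 0.0
```

```bash
cat >> h.py <<'E'
def st():
    from scipy.spatial.transform import Rotation as R
    o=robot.observe();y=R.from_rotvec(o['eef_rot']).as_matrix()[:,1]
    print('t',round(o['t'],2),'tcp',o['tool_pos'].round(4),'yawY',np.degrees(np.arctan2(y[1],y[0])).round(2),'F',o['wrist_force'].round(1),'gap',round(o['finger_gap'],3),'gf',round(float(o['gripper_force']),1))
E
python3 - <<'E'
from h import *
st();d=grab('wrist');cv2.imwrite('pics/w1.png',d['image'])
print(d['T_tool_cam'].round(3))
for lo,hi in((.04,.062),(.07,.13)):
    for b in blobs(d,lo,hi,30): print(*b)
E
```

```text
t 2.2 tcp [ 0.4636 -0.056   0.2974] yawY 89.78 F [ 1.1 -0.3  0.3] gap 0.995 gf 0.0
[[ 0.001 -0.95  -0.313  0.08 ]
 [ 1.     0.001 -0.     0.001]
 [ 0.    -0.313  0.95  -0.143]
 [ 0.     0.     0.     1.   ]]
red [459. 147.] 523 [444.6 138.3  14.7  38.4  88.1] 0.0503 [0.444  0.1376]
red [190. 318.] 1301 [ 649.5 -160.9   51.2   45.    83.9] 0.0565 [ 0.6489 -0.1587]
yellow [147. 145.] 534 [ 442.2 -190.7   14.2   40.1   83.5] 0.0502 [ 0.4416 -0.1904]
yellow [485. 320.] 2419 [6.575e+02 1.961e+02 4.450e+01 9.020e+01 2.000e-01] 0.0567 [0.6533 0.1978]
blue [328. 314.] 2137 [644.3   7.1  43.4  85.8  11.7] 0.0565 [0.6436 0.007 ]
```

View pics/w1.png

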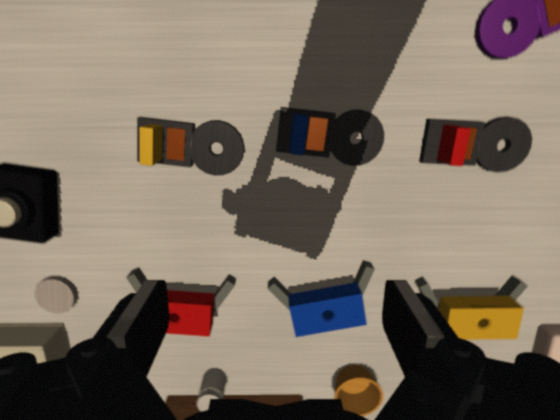

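Wrist view: blue carrier lug (297,131), hole (358,138); yellow lug (150,145), hole (218,148); red lug (460,146), hole (503,144); purple one at (508,27) is excluded.

```bash
cat >> h.py <<'E'
def ray(d,u,v,z):
    K=d['intrinsics'];r=d['c2w'][:3,:3]@np.array([(u-K[0,2])/K[0,0],(v-K[1,2])/K[1,1],1]);c=d['c2w'][:3,3]
    return (c+r*(z-c[2])/r[2])[:2].round(4)
def carrier(d,c,near,thr=40):
    # lug top rectangle, from colour and height
    P=cloud(d);hsv=cv2.cvtColor(d['image'],cv2.COLOR_BGR2HSV);h=hsv[...,0].astype(int);s=hsv[...,1]
    m={'red':(h<6)|(h>174),'yellow':(h>17)&(h<35),'blue':(h>100)&(h<125)}[c]&(s>120)
    m&=(np.hypot(P[...,0]-near[0],P[...,1]-near[1])<.06)&(P[...,2]>.043)&(P[...,2]<.056)
    if m.sum()<20: return None
    r=cv2.minAreaRect((P[m][:,:2]*1000).astype(np.float32))
    return m.sum(),np.round(np.array([*r[0],*r[1],r[2]]),1),P[m].mean(0).round(4)
E
python3 - <<'E'
from h import *
d=grab('wrist')
for c,n,px in(('blue',(.432,-.031),(358,138)),('yellow',(.442,-.191),(218,148)),('red',(.445,.137),(503,144))):
    h=ray(d,*px,.012);r=carrier(d,c,n);v=h-r[1][:2]/1000
    print(c,r,'hole',h,'dist',np.hypot(*v).round(4),'yaw',np.degrees(np.arctan2(v[1],v[0])).round(1))
P=cloud(d); print('patch heights',P[132,318],P[143,177])
E
```

```text
blue (np.int64(500), array([431.7, -30.7,  13.5,  38.7,  83.6]), array([ 0.4313, -0.0307,  0.0481])) hole [0.4389 0.0379] dist 0.069 yaw 84.0
yellow (np.int64(548), array([ 442. , -191. ,   15. ,   39.3,   83.1]), array([ 0.4417, -0.1902,  0.048 ])) hole [ 0.4501 -0.1218] dist 0.0697 yaw 83.3
red (np.int64(580), array([445.3, 138.2,  15.1,  39.7,  87.2]), array([0.4447, 0.1373, 0.0477])) hole [0.4458 0.2039] dist 0.0657 yaw 89.6
patch heights [ 0.43193425 -0.00802162  0.01383304] [ 0.4440764  -0.16770747  0.01421076]
```

Request:
arm_command:
  steps:
    - [-1.6,1.2,-3.1,-0.05]
    - [-1.6,1.3,-3.1,-0.05]
    - [0,0,-3.1,0]
    - [0,0,-3.1,0]
    - [0,0,-3.1,0]
    - [0,0,-3.1,0]
    - [0,0,-3.1,0]
    - [0,0,-3.1,0]
    - [0,0,-2.0,0]
    - [0,0,-1.0,0]
    - [0,0,0,0]
    - [0,0,0,0]

```text
t: 3.3
tool_pos: [0.4316, -0.0329, 0.0196]
eef_rot: [-0.18, -3.136, -0.0]
wrist_force: [-0.1, 0.6, -0.9]
finger_gap: 0.997
gripper_force: 0.0
```

Request:
arm_command:
  steps:
    - [0,0,0,0]
    - [0,0,0,0]
    - [0,0,0,0]
    - [0,0,0,0]
    - [0,0,0,0]
    - [0,0,0,0]
    - [0,0,0,0]
    - [0,0,0,0]
  hand: 1
  newtons: 60

```text
t: 3.97
tool_pos: [0.4319, -0.0327, 0.02]
eef_rot: [0.177, 3.136, -0.0]
wrist_force: [-1.2, 0.3, 4.8]
finger_gap: 0.158
gripper_force: 59.5
```

Request:
arm_command:
  steps:
    - [0.5,0,0.8,0]
    - [0.5,0.07,0,-0.114]
    - [0.5,0.07,0,-0.114]
    - [0.5,0.07,0,-0.114]
    - [0.5,0.07,0,-0.114]
    - [0.5,0.07,0,-0.114]
    - [0.5,0.07,0,-0.114]
    - [0.5,0.07,0,-0.114]
    - [0.5,0.07,0,-0.114]
    - [0.5,0.07,0,-0.114]
    - [0.5,0.07,0,-0.114]
    - [0.3,0,0,-0.114]

```text
t: 4.97
tool_pos: [0.4892, -0.0254, 0.0268]
eef_rot: [-1.989, -2.43, 0.001]
wrist_force: [-0.2, 0.6, -2.3]
finger_gap: 0.153
gripper_force: 58.7
```

Request:
arm_command:
  steps:
    - [0,0,0,0]
    - [0,0,-0.5,0]
    - [0,0,-0.4,0]
    - [0,0,0,0]

```text
t: 5.3
tool_pos: [0.4894, -0.0256, 0.0199]
eef_rot: [-1.979, -2.438, 0.002]
wrist_force: [-6.9, 1.7, 13.5]
finger_gap: 0.153
gripper_force: 61.0
```

```bash
python3 - <<'E'
from h import *
st();d=grab('wrist');cv2.imwrite('pics/w2.png',d['image'])
for b in blobs(d,.04,.062,30): print(*b)
E
```

```text
t 5.3 tcp [ 0.4894 -0.0256  0.0199] yawY 11.86 F [-6.9  1.7 13.5] gap 0.153 gf 61.0
blue [275. 313.] 3684 [489.4 -24.9  13.3  40.1  12.3] 0.0501 [ 0.4887 -0.022 ]
```

View pics/w2.png

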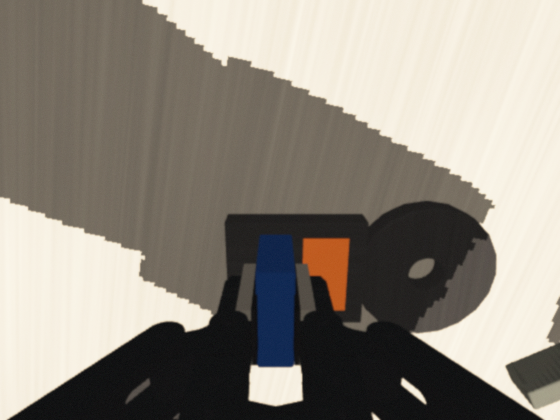

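The blue carrier (lug at (275,300), nose at (425,265)) is held squarely in front of its nest. Sliding it in.

Request:
arm_command:
  steps:
    - [0,0,0.1,0]
    - [0.98,0.2,0,0]
    - [0.98,0.2,0,0]
    - [0.98,0.2,0,0]
    - [0.98,0.2,0,0]
    - [0.98,0.2,0,0]
    - [0.98,0.2,0,0]
    - [0.98,0.2,0,0]
    - [0.6,0.12,0,0]
    - [0.3,0.06,0,0]
    - [0,0,0,0]
  newtons: 30

```text
t: 6.27
tool_pos: [0.5676, -0.01, 0.02]
eef_rot: [1.981, 2.438, -0.001]
wrist_force: [-1.6, -0.9, 5.4]
finger_gap: 0.152
gripper_force: 59.9
```

Request:
arm_command:
  steps:
    - [0.2,0.04,0,0]
    - [0.2,0.04,0,0]
    - [0.1,0.02,0,0]
    - [0,0,0,0]

```text
t: 6.6
tool_pos: [0.5716, -0.0091, 0.02]
eef_rot: [-1.981, -2.437, 0.002]
wrist_force: [-5.5, -0.3, 6.6]
finger_gap: 0.153
gripper_force: 60.2
```

Request:
arm_command:
  steps:
    - [0.2,0.04,0,0]
    - [0.2,0.04,0,0]
    - [0.1,0.02,0,0]
    - [0,0,0,0]
  hand: 1
  newtons: 25

```text
t: 6.93
tool_pos: [0.5766, -0.0081, 0.02]
eef_rot: [-1.981, -2.437, 0.002]
wrist_force: [-5.7, -0.8, 7.5]
finger_gap: 0.15
gripper_force: 60.2
```

Request:
arm_command:
  steps:
    - [0.15,0.03,0,0]
    - [0.15,0.03,0,0]
    - [0,0,0,0]

```text
t: 7.18
tool_pos: [0.5778, -0.0079, 0.02]
eef_rot: [-1.978, -2.435, 0.008]
wrist_force: [-11.7, -4.3, 11.6]
finger_gap: 0.152
gripper_force: 60.8
```

Request:
arm_command:
  steps:
    - [0.15,0.03,0,0]
    - [0.15,0.03,0,0]
    - [0,0,0,0]
    - [0,0,0,0]

```text
t: 7.52
tool_pos: [0.5781, -0.008, 0.02]
eef_rot: [-1.973, -2.432, 0.017]
wrist_force: [-20.6, -7.3, 20.0]
finger_gap: 0.152
gripper_force: 62.0
```

Request:
arm_command:
  steps:
    - [0,0,0,0]
    - [0,0,0,0]
    - [0.2,0.04,0,0]
    - [0.2,0.04,0,0]
    - [0.1,0.02,0,0]
    - [0,0,0,0]
    - [0,0,0,0]
  hand: 0.4

```text
t: 8.1
tool_pos: [0.5836, -0.0063, 0.0187]
eef_rot: [-1.974, -2.431, 0.015]
wrist_force: [-14.2, -4.9, 11.6]
finger_gap: 0.299
gripper_force: 7.5
```

Request:
arm_command:
  steps:
    - [-0.95,-0.19,0.1,0]
    - [0,0,2,0]
    - [0,0,4,0]
    - [-1,-1.6,4,0.115]
    - [-1.2,-1.7,4,0.115]
    - [-1.2,-1.7,4,0.115]
    - [-1.2,-1.7,4,0.115]
    - [-1.2,-1.7,4,0.115]
    - [-1.2,-1.7,2,0.115]
    - [-1.2,-1.7,0,0.115]
    - [-1.2,-1.7,0,0.115]
    - [-1.2,-1.7,0,0.115]

```text
t: 9.1
tool_pos: [0.4768, -0.1541, 0.2866]
eef_rot: [0.508, 3.097, -0.001]
wrist_force: [-0.6, 0.4, 0.1]
finger_gap: 0.301
gripper_force: 0.0
```

Request:
arm_command:
  steps:
    - [0,0,0,0.115]
    - [0,0,0,0.115]
    - [0,0,0,0]
  hand: -1

```text
t: 9.35
tool_pos: [0.4768, -0.1537, 0.2857]
eef_rot: [0.157, 3.136, -0.0]
wrist_force: [-0.4, -0.5, -0.2]
finger_gap: 0.716
gripper_force: 0.0
```

```bash
cat > look.py <<'E'
from h import *
st();d=grab('wrist')
for b in blobs(d,.04,.062,30): print(*b)
for c,n in(('blue',(.578,-.008)),('yellow',(.442,-.191)),('red',(.445,.137))): print(c,carrier(d,c,n))
cv2.imwrite('pics/look.png',d['image'])
E
python3 look.py
```

```text
t 9.35 tcp [ 0.4768 -0.1537  0.2857] yawY 84.27 F [-0.4 -0.5 -0.2] gap 0.716 gf 0.0
red [558. 119.] 64 [453.8 131.4  20.4   3.8   2.1] 0.0497 [0.456  0.1314]
red [267. 312.] 2764 [ 647.3 -179.7   87.7   45.1   84.9] 0.0569 [ 0.6444 -0.1797]
yellow [235. 137.] 584 [ 441.7 -191.    14.1   38.7   82.7] 0.0503 [ 0.4413 -0.1906]
yellow [556. 296.] 228 [658.3 154.5  11.4  44.8  85.1] 0.0558 [0.657  0.1537]
blue [414. 244.] 401 [577.8  -8.8  13.6  38.6  12. ] 0.0504 [ 0.5772 -0.009 ]
blue [433. 296.] 2093 [644.1   9.2  44.6  79.6  10.9] 0.0569 [0.6423 0.0116]
blue (np.int64(1243), array([603.7,  -2.8,  66.9,  73. ,  11.6]), array([ 0.609 , -0.0019,  0.0503]))
yellow (np.int64(552), array([ 442.2, -191.3,   13.6,   39.3,   82.5]), array([ 0.4418, -0.191 ,  0.0482]))
red (np.int64(139), array([447.1, 130.9,  33.9,   4.5,   1.8]), array([0.4521, 0.1312, 0.0458]))
```

Request:
arm_command:
  steps:
    - [-1.75,-1.85,-3.1,-0.02]
    - [-1.75,-1.9,-3.1,0]
    - [0,0,-3.1,0]
    - [0,0,-3.1,0]
    - [0,0,-3.1,0]
    - [0,0,-3.1,0]
    - [0,0,-3.1,0]
    - [0,0,-2.6,0]
    - [0,0,-1.6,0]
    - [0,0,-0.6,0]
    - [0,0,0,0]

```text
t: 10.32
tool_pos: [0.4408, -0.1899, 0.0192]
eef_rot: [-0.193, -3.133, -0.003]
wrist_force: [-0.7, 0.8, -0.1]
finger_gap: 0.998
gripper_force: 0.0
```

Request:
arm_command:
  steps:
    - [0,0,0,0]
    - [0,0,0,0]
    - [0,0,0,0]
    - [0,0,0,0]
    - [0,0,0,0]
    - [0,0,0,0]
    - [0,0,0,0]
    - [0,0,0,0]
  hand: 1
  newtons: 60

```text
t: 10.98
tool_pos: [0.4422, -0.1914, 0.0217]
eef_rot: [0.191, 3.135, -0.001]
wrist_force: [-0.8, 0.2, 4.1]
finger_gap: 0.152
gripper_force: 59.5
```

Request:
arm_command:
  steps:
    - [0,0,2,0]
    - [0.2,0,3,0]
    - [0.4,1.0,2,-0.08]
    - [0.6,2.5,0,-0.11]
    - [0.7,3.0,0,-0.11]
    - [0.7,3.0,0,-0.11]
    - [0.7,3.0,0,-0.11]
    - [0.7,3.0,0,-0.11]
    - [0.7,3.0,0,-0.11]
    - [0.7,3.0,0,-0.11]
    - [0.7,3.0,0,-0.11]
    - [0.7,3.0,0,-0.11]

```text
t: 11.98
tool_pos: [0.5083, 0.0857, 0.0894]
eef_rot: [-1.769, -2.593, 0.003]
wrist_force: [-0.4, -0.1, -2.4]
finger_gap: 0.153
gripper_force: 59.3
```

Request:
arm_command:
  steps:
    - [0.7,3.0,0,-0.11]
    - [0,3.0,0,-0.11]
    - [0,3.0,0,-0.11]
    - [0,2.5,0,-0.11]
    - [0,1.5,0,-0.04]
    - [0,0,0,0]
    - [0,0,0,0]

```text
t: 12.57
tool_pos: [0.5153, 0.2144, 0.0894]
eef_rot: [-2.327, -2.109, 0.005]
wrist_force: [0.3, -0.0, -2.8]
finger_gap: 0.152
gripper_force: 59.3
```

```bash
python3 look.py
```

```text
t 12.57 tcp [0.5153 0.2144 0.0894] yawY -5.64 F [ 0.3 -0.  -2.8] gap 0.152 gf 59.3
yellow [527. 253.] 10130 [651.8 195.7  32.5  88.7   0.8] 0.0564 [0.647  0.1979]
blue None
yellow None
red None
```

Request:
arm_command:
  steps:
    - [-0.2,-1.0,0,0.055]
    - [-0.3,-1.0,0,0.055]
    - [0,0,-2,0]
    - [0,0,-2,0]
    - [0,0,-1.5,0]
    - [0,0,-0.8,0]
    - [0,0,-0.4,0]
    - [0,0,0,0]

```text
t: 13.28
tool_pos: [0.5112, 0.1933, 0.0231]
eef_rot: [-2.212, -2.23, 0.002]
wrist_force: [-0.2, -0.2, -2.1]
finger_gap: 0.149
gripper_force: 59.3
```

```bash
python3 look.py
```

```text
t 13.28 tcp [0.5112 0.1933 0.0231] yawY 0.47 F [-0.2 -0.2 -2.1] gap 0.149 gf 59.3
yellow [275. 309.] 3825 [5.112e+02 1.942e+02 1.390e+01 4.030e+01 4.000e-01] 0.0592 [0.5112 0.1974]
blue None
yellow None
red None
```

View pics/look.png

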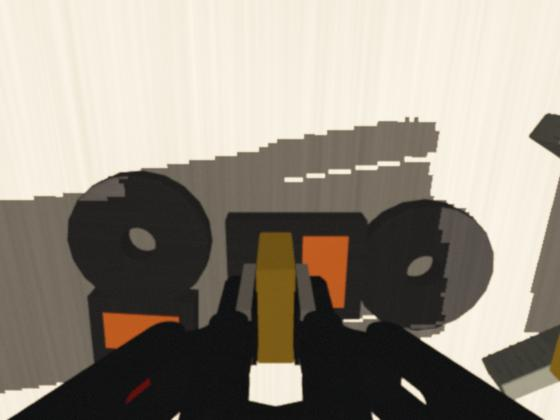

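The yellow carrier is held (lug (275,310), nose (425,265)), clear of the red carrier's nose at (140,238).

Request:
arm_command:
  steps:
    - [0,0,-0.2,0]
    - [1,0,0,0]
    - [1,0,0,0]
    - [1,0,0,0]
    - [1,0,0,0]
    - [1,0,0,0]
    - [1,0,0,0]
    - [0.7,0,0,0]
    - [0.4,0,0,0]
    - [0.2,0,0,0]
    - [0.1,0,0,0]
    - [0,0,0,0]

```text
t: 14.33
tool_pos: [0.5856, 0.1941, 0.0218]
eef_rot: [2.211, 2.232, -0.0]
wrist_force: [0.0, 0.2, -2.1]
finger_gap: 0.151
gripper_force: 59.4
```

Request:
arm_command:
  steps:
    - [0.15,0,0,0]
    - [0.15,0,0,0]
    - [0.15,0,0,0]
    - [0,0,0,0]

```text
t: 14.67
tool_pos: [0.5893, 0.1943, 0.0219]
eef_rot: [-2.21, -2.23, 0.003]
wrist_force: [-4.3, 0.6, 0.7]
finger_gap: 0.152
gripper_force: 59.8
```

Request:
arm_command:
  steps:
    - [0,0,-0.1,0]
    - [0,0,-0.1,0]
    - [0.15,0,0,0]
    - [0.15,0,0,0]
    - [0.15,0,0,0]
    - [0,0,0,0]
    - [0,0,0,0]

```text
t: 15.25
tool_pos: [0.59, 0.1946, 0.0218]
eef_rot: [-2.205, -2.226, 0.016]
wrist_force: [-21.9, -1.0, 20.4]
finger_gap: 0.149
gripper_force: 62.6
```

Seated. Release, push again from behind, back off.

Request:
arm_command:
  steps:
    - [0,0,0,0]
    - [0,0,0,0]
    - [0.2,0,0,0]
    - [0.2,0,0,0]
    - [0.1,0,0,0]
    - [0,0,0,0]
    - [0,0,0,0]
  hand: 0.4

```text
t: 15.83
tool_pos: [0.5956, 0.1942, 0.0197]
eef_rot: [-2.206, -2.226, 0.015]
wrist_force: [-13.2, -0.1, 10.1]
finger_gap: 0.3
gripper_force: 6.9
```

Request:
arm_command:
  steps:
    - [-0.95,0,0.1,0]
    - [0,0,2,0]
    - [0,0,4,0]
    - [-1,-0.6,4,0.115]
    - [-1.2,-0.7,4,0.115]
    - [-1.2,-0.7,4,0.115]
    - [-1.2,-0.7,4,0.115]
    - [-1.2,-0.7,4,0.115]
    - [-1.2,-0.7,2,0.115]
    - [-1.2,-0.7,0,0.115]
    - [-1.2,-0.7,0,0.115]
    - [-1.2,-0.7,0,0.115]

```text
t: 16.83
tool_pos: [0.4855, 0.132, 0.2997]
eef_rot: [0.809, 3.031, 0.002]
wrist_force: [-1.0, -0.5, 0.3]
finger_gap: 0.301
gripper_force: 0.0
```

Request:
arm_command:
  steps:
    - [-0.5,0,0,0.115]
    - [0,0,0,0.115]
    - [0,0,0,0.115]
    - [0,0,0,0.115]
    - [0,0,0,0]
  hand: -1

```text
t: 17.25
tool_pos: [0.4807, 0.1323, 0.2988]
eef_rot: [0.102, 3.137, -0.0]
wrist_force: [0.6, 0.4, 0.1]
finger_gap: 0.978
gripper_force: 0.0
```

```bash
python3 look.py
```

```text
t 17.25 tcp [0.4807 0.1323 0.2988] yawY 86.26 F [0.6 0.4 0.1] gap 0.978 gf 0.0
red [ 32. 318.] 1994 [ 648.4 -175.3   81.1   44.7   84.6] 0.0568 [ 0.6475 -0.1736]
yellow [335. 254.] 390 [589.5 194.6  38.5  14.9  89.5] 0.0503 [0.5891 0.1952]
yellow [337. 306.] 2622 [6.578e+02 1.955e+02 4.550e+01 8.730e+01 2.000e-01] 0.0568 [0.6553 0.1953]
blue [160. 254.] 353 [577.6  -7.2  13.1  38.9  11.9] 0.0508 [ 0.577  -0.0072]
blue [193. 304.] 1336 [642.1  20.2  43.3  60.2  11.1] 0.0569 [0.6415 0.0244]
blue (np.int64(758), array([599.4,   4.8,  70. ,  44.2,  25.6]), array([0.6002, 0.0038, 0.0499]))
yellow None
red (np.int64(529), array([445.4, 138.4,  13.6,  39.8,  86.7]), array([0.4446, 0.1386, 0.0481]))
```

Request:
arm_command:
  steps:
    - [-1.75,0.3,-3.1,0.01]
    - [-1.75,0.3,-3.1,0]
    - [0,0,-3.1,0]
    - [0,0,-3.1,0]
    - [0,0,-3.1,0]
    - [0,0,-3.1,0]
    - [0,0,-3.1,0]
    - [0,0,-3.1,0]
    - [0,0,-2.0,0]
    - [0,0,-1.0,0]
    - [0,0,0,0]
    - [0,0,0,0]

```text
t: 18.3
tool_pos: [0.4456, 0.1385, 0.0207]
eef_rot: [0.091, 3.139, 0.0]
wrist_force: [-0.5, 0.1, -0.1]
finger_gap: 1.001
gripper_force: 0.0
```

Request:
arm_command:
  steps:
    - [0,0,0,0]
    - [0,0,0,0]
    - [0,0,0,0]
    - [0,0,0,0]
    - [0,0,0,0]
    - [0,0,0,0]
    - [0,0,0,0]
    - [0,0,0,0]
  hand: 1
  newtons: 60

```text
t: 18.97
tool_pos: [0.4455, 0.1385, 0.0209]
eef_rot: [0.089, 3.139, -0.0]
wrist_force: [-1.1, -0.7, 4.2]
finger_gap: 0.15
gripper_force: 59.4
```

Request:
arm_command:
  steps:
    - [0,0,2,0]
    - [0,0,3,0]
    - [0.3,-1.2,2,-0.114]
    - [0.35,-2.3,0,-0.115]
    - [0.35,-2.3,0,-0.115]
    - [0.35,-2.3,0,-0.115]
    - [0.35,-2.3,0,-0.115]
    - [0.35,-2.3,0,-0.115]
    - [0.35,-2.3,0,-0.115]
    - [0.35,-2.3,0,-0.115]
    - [0.35,-2.3,0,-0.115]
    - [0.35,-2.3,0,-0.115]

```text
t: 19.97
tool_pos: [0.4781, -0.0811, 0.0888]
eef_rot: [-1.787, -2.58, 0.001]
wrist_force: [-0.3, -0.3, -3.4]
finger_gap: 0.156
gripper_force: 59.2
```

Request:
arm_command:
  steps:
    - [0.35,-2.3,0,-0.115]
    - [0.35,-2.3,0,-0.115]
    - [0.35,-2.3,0,-0.115]
    - [0,-1.6,0,-0.11]
    - [0,0,0,0]
    - [0,0,-2,0]
    - [0,0,-2,0]
    - [0,0,-1.5,0]
    - [0,0,-0.9,0]
    - [0,0,-0.5,0]
    - [0,0,-0.2,0]
    - [0,0,0,0]

```text
t: 20.97
tool_pos: [0.4897, -0.1647, 0.0209]
eef_rot: [-2.315, -2.12, 0.001]
wrist_force: [-5.8, 2.3, 8.2]
finger_gap: 0.153
gripper_force: 60.9
```

```bash
python3 look.py
```

```text
t 20.97 tcp [ 0.4897 -0.1647  0.0209] yawY -5.04 F [-5.8  2.3  8.2] gap 0.153 gf 60.9
red [275. 311.] 3751 [ 489.8 -163.8   40.4   13.9   85.1] 0.0555 [ 0.49  -0.161]
blue None
yellow None
red None
```

Push along (0.996, −0.09) about 9 cm.

Request:
arm_command:
  steps:
    - [0,0,0.05,0]
    - [1,-0.09,0,0]
    - [1,-0.09,0,0]
    - [1,-0.09,0,0]
    - [1,-0.09,0,0]
    - [1,-0.09,0,0]
    - [1,-0.09,0,0]
    - [1,-0.09,0,0]
    - [0.7,-0.07,0,0]
    - [0.5,-0.05,0,0]
    - [0.2,-0.02,0,0]
    - [0,0,0,0]

```text
t: 22.02
tool_pos: [0.5751, -0.1734, 0.021]
eef_rot: [2.317, 2.12, -0.0]
wrist_force: [-3.2, -0.1, 4.6]
finger_gap: 0.152
gripper_force: 60.5
```

Request:
arm_command:
  steps:
    - [0.2,-0.02,0,0]
    - [0.2,-0.02,0,0]
    - [0.15,0,0,0]
    - [0,0,0,0]

```text
t: 22.35
tool_pos: [0.5788, -0.1737, 0.021]
eef_rot: [-2.316, -2.119, 0.004]
wrist_force: [-8.9, 0.2, 8.9]
finger_gap: 0.154
gripper_force: 61.1
```

Request:
arm_command:
  steps:
    - [0.15,-0.01,0,0]
    - [0.15,-0.01,0,0]
    - [0.15,-0.01,0,0]
    - [0,0,0,0]

```text
t: 22.68
tool_pos: [0.5795, -0.1741, 0.021]
eef_rot: [-2.308, -2.116, 0.015]
wrist_force: [-22.7, -0.4, 18.3]
finger_gap: 0.149
gripper_force: 62.4
```

Request:
arm_command:
  steps:
    - [0,0,0,0]
    - [0,0,0,0]
    - [0.2,-0.02,0,0]
    - [0.2,-0.02,0,0]
    - [0.1,0,0,0]
    - [0,0,0,0]
    - [0,0,0,0]
  hand: 0.4

```text
t: 23.27
tool_pos: [0.5852, -0.1738, 0.0196]
eef_rot: [-2.309, -2.115, 0.012]
wrist_force: [-14.7, -0.6, 10.7]
finger_gap: 0.301
gripper_force: 7.3
```

All three seated. Now to the pins.

Request:
arm_command:
  steps:
    - [-0.95,0.06,0.1,0]
    - [0,0,2,0]
    - [0,0,4,0]
    - [-0.6,2,4,0.115]
    - [-0.6,3,4,0.115]
    - [-0.6,3,4,0.115]
    - [-0.6,3,4,0.115]
    - [-0.6,3,2,0.115]
    - [-0.6,3,0,0.115]
    - [-0.6,3,0,0.115]
    - [-0.6,3,0,0.115]
    - [-0.6,3,0,0.115]

```text
t: 24.27
tool_pos: [0.5293, 0.0711, 0.2375]
eef_rot: [0.957, 2.989, 0.002]
wrist_force: [0.5, 0.6, -0.5]
finger_gap: 0.298
gripper_force: 0.0
```

Request:
arm_command:
  steps:
    - [-0.6,3,0,0.115]
    - [-0.6,3,0,0.115]
    - [-0.6,3,0,0.115]
    - [-0.6,3,0,0.115]
    - [-0.6,3,0,0.115]
    - [-0.6,3,0,0.115]
    - [0,2,0,0.06]
    - [0,0,0,0]
    - [0,0,0,0]
  hand: -1

```text
t: 25.02
tool_pos: [0.4931, 0.2705, 0.237]
eef_rot: [-0.197, 3.134, 0.0]
wrist_force: [-0.3, 0.3, 0.1]
finger_gap: 1.002
gripper_force: 0.0
```

```bash
python3 - <<'E'
from h import *
st()
for n in('wrist','top'):
    d=grab(n);cv2.imwrite(f'pics/pins_{n}.png',d['image']);print(n)
    for b in blobs(d,.095,.13,15): print(*b)
    for b in blobs(d,.04,.062,30): print(*b)
E
```

```text
t 25.02 tcp [0.4931 0.2705 0.237 ] yawY 97.21 F [-0.3  0.3  0.1] gap 1.002 gf 0.0
wrist
red [390. 130.] 468 [433.1 347.1  16.5  16.6  81. ] 0.1085 [0.4329 0.3468]
yellow [381. 210.] 427 [494.4 354.6  16.7  16.9  65.6] 0.108 [0.4935 0.354 ]
blue [375. 282.] 282 [555.4 361.6  17.1  15.4  39.7] 0.1081 [0.5554 0.3616]
yellow [187. 263.] 644 [589.8 195.7  14.7  39.5   0.8] 0.05 [0.5882 0.1957]
yellow [202. 305.] 177 [636.8 208.5  59.6   2.4  89.9] 0.0491 [0.6368 0.2126]
yellow [197. 328.] 2130 [6.585e+02 2.079e+02 4.520e+01 6.430e+01 1.000e-01] 0.0564 [0.6578 0.2106]
blue [ 18. 295.] 1402 [641.   26.5  43.6  48.7  11.3] 0.0567 [0.6408 0.0317]
top
red [345. 175.] 546 [ 647.  -180.8   87.7   45.5   85.1] 0.06 [ 0.6456 -0.1805]
red [338. 219.] 83 [ 527.  -156.3   38.6   14.3   84.5] 0.0549 [ 0.5262 -0.1563]
red [184. 309.] 92 [297.8 250.6  39.3  14.1  21.2] 0.0533 [0.298  0.2503]
yellow [208. 173.] 539 [657.6 194.1  45.6  88.5   0.8] 0.0592 [0.6565 0.1935]
yellow [208. 198.] 79 [588.4 193.7  13.4  39.2   1. ] 0.0526 [0.5883 0.1937]
blue [277. 177.] 514 [643.7   4.9  44.5  86.2  11. ] 0.0605 [0.6428 0.0045]
blue [283. 201.] 77 [576.6  -9.3  12.9  39.6  12.7] 0.0525 [ 0.5763 -0.0095]
```

View pics/pins_wrist.png

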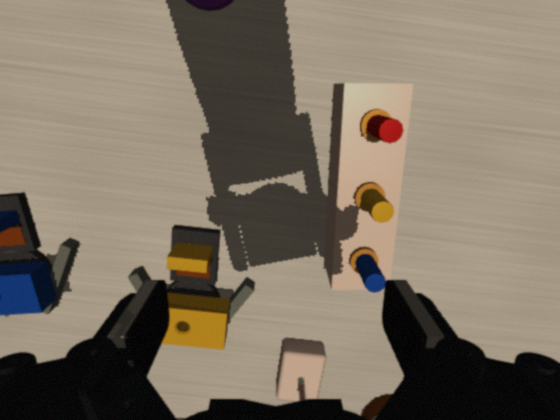

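The pins stand at (390,130) red, (381,210) yellow, (375,282) blue. The top camera shows the red carrier has been knocked back out, with its lug now at (338,219). Going back to reseat it.

Request:
arm_command:
  steps:
    - [0,-2.6,0,-0.112]
    - [0,-2.6,0,-0.112]
    - [0,-2.6,0,-0.112]
    - [0,-2.6,0,-0.112]
    - [0,-2.6,0,-0.112]
    - [0,-2.6,0,-0.112]
    - [0,-2.6,0,-0.112]
    - [0,-2.6,0,-0.112]
    - [0,-2.6,0,-0.112]
    - [0,-2.6,0,-0.112]
    - [0,-2.6,0,-0.112]
    - [0,-2.6,0,-0.112]

```text
t: 26.12
tool_pos: [0.4926, -0.0453, 0.2372]
eef_rot: [1.81, 2.567, 0.0]
wrist_force: [0.0, 0.9, 0.3]
finger_gap: 1.007
gripper_force: 0.0
```

Request:
arm_command:
  steps:
    - [0.2,-2.6,0,-0.112]
    - [0.2,-2.6,0,-0.112]
    - [0.2,-2.6,0,-0.112]
    - [0.2,-2.6,0,-0.112]
    - [0,0,0,0]
    - [0,0,0,0]

```text
t: 26.62
tool_pos: [0.5005, -0.1488, 0.237]
eef_rot: [-2.33, -2.107, -0.0]
wrist_force: [1.0, 0.3, 0.3]
finger_gap: 0.999
gripper_force: 0.0
```

```bash
python3 - <<'E'
from h import *
st()
for n in('wrist','top'):
    d=grab(n);print(n);print(carrier(d,'red',(.528,-.156)))
    for b in blobs(d,.04,.062,30): print(*b)
    cv2.imwrite('pics/red2.png' if n=='wrist' else 'pics/x.png',d['image'])
E
```

```text
t 26.62 tcp [ 0.5005 -0.1488  0.237 ] yawY -5.77 F [1.  0.3 0.3] gap 0.999 gf 0.0
wrist
(np.int64(639), array([ 528.1, -155.9,   39.3,   14.1,   84.4]), array([ 0.528 , -0.1552,  0.0481]))
red [439. 195.] 4517 [ 648.2 -180.2   88.3   45.1   84.9] 0.0567 [ 0.6475 -0.1774]
blue [357.  12.] 438 [579.8 -18.3  13.4  20.   10.3] 0.0505 [ 0.5795 -0.0188]
blue [448.  13.] 1486 [651.2 -24.8  44.   25.3  10.5] 0.0568 [ 0.6488 -0.0276]
top
None
red [334. 173.] 178 [ 649.8 -153.9   34.    46.    82.5] 0.0591 [ 0.651  -0.1509]
red [184. 309.] 93 [297.7 250.4  39.2  13.8  24.6] 0.0549 [0.2979 0.2501]
yellow [208. 173.] 543 [6.578e+02 1.940e+02 4.580e+01 8.860e+01 6.000e-01] 0.0616 [0.6563 0.1937]
yellow [208. 198.] 77 [588.7 193.6  12.8  39.1   0.9] 0.0517 [0.5885 0.1938]
blue [277. 177.] 509 [644.3   4.9  44.5  86.6  11.3] 0.0598 [0.6428 0.0046]
blue [283. 201.] 77 [576.9  -9.3  14.3  39.3  12.1] 0.0531 [ 0.5763 -0.0092]
```

View pics/red2.png

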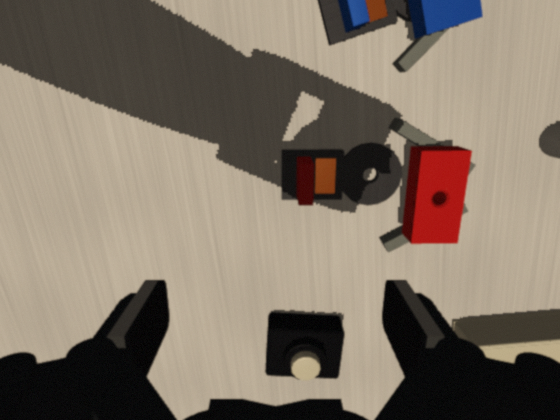

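The red carrier sits at its nest mouth, lug (305,180), nose (370,173). The nest yaw matches. Re-gripping.

Request:
arm_command:
  steps:
    - [1.4,-0.35,-3,0]
    - [1.35,-0.35,-3,0]
    - [0,0,-3,0]
    - [0,0,-3,0]
    - [0,0,-3,0]
    - [0,0,-3,0]
    - [0,0,-2,0]
    - [0,0,-1.2,0]
    - [0,0,-0.4,0]
    - [0,0,0,0]
    - [0,0,0,0]

```text
t: 27.63
tool_pos: [0.5296, -0.1539, 0.0224]
eef_rot: [2.324, 2.11, 0.001]
wrist_force: [1.0, -0.3, 1.1]
finger_gap: 1.001
gripper_force: 0.0
```

Request:
arm_command:
  steps:
    - [0,0,0,0]
    - [0,0,0,0]
    - [0,0,0,0]
    - [0,0,0,0]
    - [0,0,0,0]
    - [0,0,0,0]
    - [0,0,0,0]
    - [0,0,0,0]
  hand: 1
  newtons: 60

```text
t: 28.3
tool_pos: [0.5287, -0.1539, 0.0215]
eef_rot: [2.326, 2.111, 0.0]
wrist_force: [-1.3, -0.6, 3.7]
finger_gap: 0.15
gripper_force: 59.9
```

Request:
arm_command:
  steps:
    - [-1,0,0.05,0]
    - [-1,0,0,0]
    - [-1,-0.5,0,0]
    - [-0.5,-0.55,0,0.005]
    - [0,0,0,0]
    - [1,-0.09,0,0]
    - [1,-0.09,0,0]
    - [1,-0.09,0,0]
    - [1,-0.09,0,0]
    - [1,-0.09,0,0]
    - [1,-0.09,0,0]
    - [1,-0.09,0,0]

```text
t: 29.3
tool_pos: [0.5642, -0.1705, 0.0215]
eef_rot: [-2.32, -2.117, 0.002]
wrist_force: [-5.8, 0.5, 5.7]
finger_gap: 0.152
gripper_force: 60.3
```

Request:
arm_command:
  steps:
    - [0.6,-0.05,-0.05,0]
    - [0.4,-0.04,0,0]
    - [0.2,-0.02,0,0]
    - [0.2,-0.02,0,0]
    - [0.15,0,0,0]
    - [0,0,0,0]

```text
t: 29.8
tool_pos: [0.5788, -0.1718, 0.0215]
eef_rot: [-2.318, -2.116, 0.004]
wrist_force: [-7.7, 0.9, 8.8]
finger_gap: 0.154
gripper_force: 60.9
```

Request:
arm_command:
  steps:
    - [0.15,-0.01,0,0]
    - [0.15,-0.01,0,0]
    - [0.15,-0.01,0,0]
    - [0,0,0,0]

```text
t: 30.13
tool_pos: [0.5798, -0.1713, 0.0215]
eef_rot: [-2.312, -2.111, 0.012]
wrist_force: [-20.6, 3.5, 19.6]
finger_gap: 0.156
gripper_force: 62.3
```

Request:
arm_command:
  steps:
    - [0,0,0,0]
    - [0,0,0,0]
    - [0.2,-0.02,0,0]
    - [0.2,-0.02,0,0]
    - [0.1,0,0,0]
    - [0,0,0,0]
    - [0,0,0,0]
  hand: 0.4

```text
t: 30.72
tool_pos: [0.5855, -0.1721, 0.0204]
eef_rot: [-2.313, -2.113, 0.01]
wrist_force: [-10.4, 0.9, 8.5]
finger_gap: 0.296
gripper_force: 5.8
```

Request:
arm_command:
  steps:
    - [-0.95,0.06,0.1,0]
    - [0,0,2,0]
    - [0,0,4,0]
    - [-0.6,2,4,0.115]
    - [-0.6,3,4,0.115]
    - [-0.6,3,4,0.115]
    - [-0.6,3,4,0.115]
    - [-0.6,3,2,0.115]
    - [-0.6,3,0,0.115]
    - [-0.6,3,0,0.115]
    - [-0.6,3,0,0.115]
    - [-0.6,3,0,0.115]

```text
t: 31.72
tool_pos: [0.5288, 0.0727, 0.2385]
eef_rot: [0.961, 2.988, 0.002]
wrist_force: [0.9, -0.0, -0.4]
finger_gap: 0.297
gripper_force: 0.0
```

Request:
arm_command:
  steps:
    - [-0.6,3,0,0.115]
    - [-0.6,3,0,0.115]
    - [-0.6,3,0,0.115]
    - [-0.6,3,0,0.115]
    - [-0.6,3,0,0.115]
    - [-0.6,3,0,0.115]
    - [0,2,0,0.06]
    - [0,0,0,0]
    - [0,0,0,0]
  hand: -0.6

```text
t: 32.47
tool_pos: [0.4926, 0.2721, 0.238]
eef_rot: [-0.194, 3.135, 0.0]
wrist_force: [-0.4, -0.1, 0.1]
finger_gap: 0.797
gripper_force: 0.0
```

```bash
python3 - <<'E'
from h import *
st()
for n in('wrist','top'):
    d=grab(n);print(n)
    for b in blobs(d,.095,.13,15): print(*b)
    for b in blobs(d,.04,.062,30): print(*b)
E
```

```text
t 32.47 tcp [0.4926 0.2721 0.238 ] yawY 97.08 F [-0.4 -0.1  0.1] gap 0.797 gf 0.0
wrist
red [387. 130.] 464 [433.1 347.2  16.5  16.7   2.5] 0.1082 [0.4328 0.3468]
yellow [379. 210.] 421 [494.4 354.4  16.7  16.8  53.6] 0.1085 [0.4936 0.3541]
yellow [186. 263.] 636 [589.4 195.7  39.6  14.9  88.8] 0.0499 [0.5882 0.1956]
yellow [210. 306.] 108 [6.365e+02 2.223e+02 2.100e+00 3.290e+01 2.000e-01] 0.0487 [0.6367 0.2224]
yellow [207. 329.] 1300 [6.580e+02 2.198e+02 4.560e+01 4.050e+01 4.000e-01] 0.0563 [0.658  0.2223]
blue [ 17. 295.] 1378 [640.8  28.7  44.2  43.2  11. ] 0.0566 [0.6407 0.0319]
top
red [345. 175.] 538 [ 646.6 -181.2   88.3   46.5   84.7] 0.0615 [ 0.6457 -0.1806]
red [344. 200.] 81 [ 578.7 -174.7   40.    15.2   84.4] 0.0543 [ 0.5779 -0.1739]
red [184. 309.] 89 [298.1 250.5  38.   13.4  23.4] 0.0529 [0.2981 0.2503]
yellow [208. 173.] 537 [658.  193.9  46.3  87.9   1.1] 0.0595 [0.6565 0.1935]
yellow [208. 198.] 79 [588.6 193.5  13.8  38.3   1.8] 0.0525 [0.5883 0.1938]
blue [277. 177.] 512 [644.4   4.9  45.5  86.6  11.2] 0.0598 [0.6428 0.0047]
blue [283. 201.] 77 [576.8  -9.1  13.6  39.3  13.6] 0.0541 [ 0.5761 -0.0091]
```

Red reseated. Taking the red pin.

Request:
arm_command:
  steps:
    - [-1.5,1.9,0,0]
    - [-1.5,1.9,0,0]
    - [-1.5,1.9,0,0]
    - [-1.5,1.8,0,0]
    - [0,0,-3,0]
    - [0,0,-3,0]
    - [0,0,-3,0]
    - [0,0,-3,0]
    - [0,0,-2.4,0]
    - [0,0,-1.5,0]
    - [0,0,-0.5,0]
    - [0,0,0,0]

```text
t: 33.57
tool_pos: [0.4322, 0.3446, 0.0727]
eef_rot: [0.188, -3.133, 0.002]
wrist_force: [-1.2, -0.1, 0.5]
finger_gap: 0.804
gripper_force: 0.0
```

Request:
arm_command:
  steps:
    - [0,0,0,0]
    - [0,0,0,0]
    - [0,0,0,0]
    - [0,0,0,0]
    - [0,0,0,0]
    - [0,0,0,0]
    - [0,0,0,0]
    - [0,0,0,0]
  hand: 1
  newtons: 50

```text
t: 34.23
tool_pos: [0.4334, 0.3465, 0.0757]
eef_rot: [-0.192, 3.134, 0.001]
wrist_force: [-0.6, -0.7, 6.4]
finger_gap: 0.197
gripper_force: 48.8
```

Request:
arm_command:
  steps:
    - [0,0,2,0]
    - [0,0,3,0]
    - [0,0,3,0]
    - [0,0,2,0]
    - [1.5,-3.7,0,0]
    - [1.5,-3.7,0,0]
    - [1.5,-3.7,0,0]
    - [1.5,-3.7,0,0]
    - [1.5,-3.7,0,0]
    - [1.5,-3.7,0,0]
    - [1.5,-3.7,0,0]
    - [1.5,-3.7,0,0]

```text
t: 35.23
tool_pos: [0.5524, 0.0483, 0.1736]
eef_rot: [0.192, -3.135, -0.001]
wrist_force: [1.5, 0.2, 0.2]
finger_gap: 0.19
gripper_force: 49.4
```

Request:
arm_command:
  steps:
    - [1.5,-3.7,0,0]
    - [1.5,-3.7,0,0]
    - [1.5,-3.7,0,0]
    - [1.5,-3.7,0,0]
    - [1.5,-3.7,-2,0]
    - [1.5,-3.0,-1,0]
    - [0.4,-0.45,0,0]
    - [0,0,0,0]
    - [0,0,0,0]

```text
t: 35.98
tool_pos: [0.6451, -0.1666, 0.1448]
eef_rot: [0.191, -3.134, -0.002]
wrist_force: [-0.1, -0.8, -1.2]
finger_gap: 0.196
gripper_force: 49.4
```

```bash
python3 - <<'E'
from h import *
st();d=grab('wrist');cv2.imwrite('pics/ins1.png',d['image'])
for b in blobs(d,.04,.3,30): print(*b)
o=np.linalg.inv(d['c2w'])
def pr(p):
    q=o@np.append(p,1);K=d['intrinsics'];return (K[:2,:2]@(q[:2]/q[2])+K[:2,2]).round(1)
t=d['o']['tool_pos'];print('expected tip px',pr(t-[0,0,.0677]),'eyelet px',pr([.6475,-.18,.054]))
E
```

```text
t 35.98 tcp [ 0.6451 -0.1666  0.1448] yawY 96.97 F [-0.1 -0.8 -1.2] gap 0.196 gf 49.4
red [275. 110.] 1446 [ 579.5 -173.8   39.3   14.    84.7] 0.0504 [ 0.5792 -0.1741]
red [251. 210.] 7813 [ 647.7 -179.9   87.8   44.5   84.7] 0.0566 [ 0.6443 -0.1823]
red [275. 308.] 2495 [ 644.5 -166.2   18.1   15.7    5.7] 0.1766 [ 0.6415 -0.1665]
blue [530. 140.] 1275 [578.2  -9.4  13.9  37.9  12.2] 0.0506 [ 0.5778 -0.0104]
blue [509. 243.] 5619 [646.9  -3.4  44.2  69.8  11.4] 0.0564 [ 0.6466 -0.0055]
expected tip px [274.3 226.7] eyelet px [253.8 215.3]
```

View pics/ins1.png

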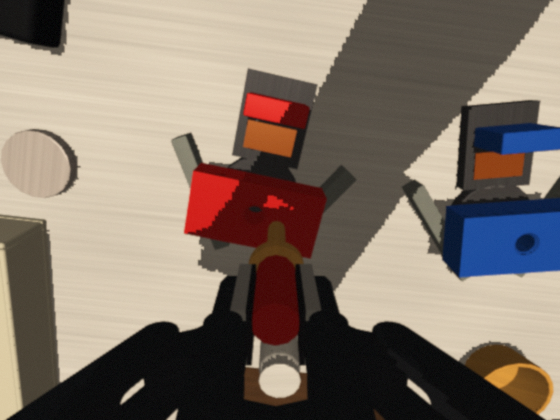

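Wrist: eyelet near (255,211), pin tip near (276,224). The red carrier is home, with its lug at (275,108).

```bash
cat > eye.py <<'E'
from h import *
import sys
def eye(d,c,box):
    u0,v0,u1,v1=box;im=d['image'][v0:v1,u0:u1].astype(int);m=im.max(2)
    thr=(np.percentile(m,3)+np.median(m))/2; b=(m<thr).astype(np.uint8)
    n,l,s,ce=cv2.connectedComponentsWithStats(b);i=1+np.argmax(s[1:,4]);p=ce[i]+[u0,v0];print('eyelet px',p.round(1),s[i,4],'->',ray(d,*p,.054),ray(d,*p,.050))
if __name__=='__main__':
    d=grab('wrist');st();b=[int(x) for x in sys.argv[1:5]];eye(d,'',b)
    im=d['image'][150:270,190:350];cv2.imwrite('pics/'+sys.argv[5]+'.png',cv2.resize(im,None,fx=5,fy=5,interpolation=cv2.INTER_CUBIC))
E
python3 eye.py 243 203 266 219 e1
```

```text
t 36.08 tcp [ 0.6453 -0.1656  0.1459] yawY 97.08 F [-0.1 -0.2 -0.7] gap 0.192 gf 49.4
eyelet px [254.2 208.2] 49 -> [ 0.6429 -0.1796] [ 0.6443 -0.1797]
```

View pics/e1.png

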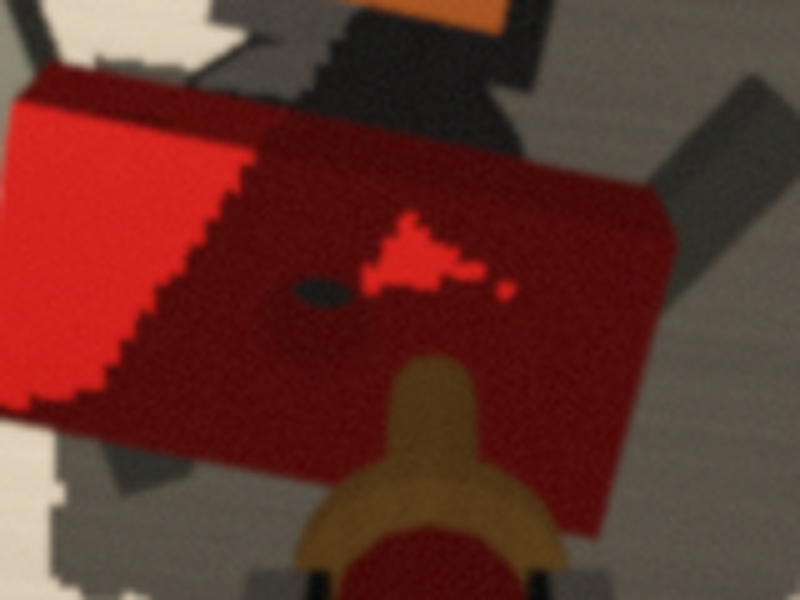

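```bash
cat >> h.py <<'E'
def pr(d,p):
    q=np.linalg.inv(d['c2w'])@np.append(p,1);K=d['intrinsics'];return (K[:2,:2]@(q[:2]/q[2])+K[:2,2]).round(1)
E
python3 - <<'E'
from h import *
st();d=grab('wrist');t=d['o']['tool_pos']
print('tip',pr(d,t-[0,0,.0677]),'collar ctr bottom',pr(d,t-[0,0,.0157]),'handletop',pr(d,t+[0,0,.0303]),'eyelet',pr(d,[.6475,-.18,.054]))
im=d['image'].astype(int);b,g,r=im[...,0],im[...,1],im[...,2]
m=(r>g+15)&(g>b+20)&(r<120)
for v in(222,226,230,234,238,242,246): 
    u=np.where(m[v,255:300])[0]+255; print(v,u.min() if len(u) else None,u.max() if len(u) else None)
E
```

```text
t 36.08 tcp [ 0.6453 -0.1656  0.1459] yawY 97.08 F [-0.1 -0.2 -0.7] gap 0.192 gf 49.4
tip [274.4 226.5] collar ctr bottom [274.1 265.9] handletop [273.8 325.4] eyelet [252.5 214.1]
222 272 279
226 269 283
230 268 284
234 268 284
238 268 284
242 266 285
246 259 293
```

Request:
arm_command:
  steps:
    - [0.2,-1.4,-1.5,0]
    - [0,0,0,0]
    - [0,0,0,0]
    - [0,0,0,0]
    - [0,0,0,0]

```text
t: 36.55
tool_pos: [0.6478, -0.1802, 0.1315]
eef_rot: [-0.193, 3.135, -0.0]
wrist_force: [-0.1, -0.3, -1.3]
finger_gap: 0.193
gripper_force: 49.3
```

```bash
cat > ins.py <<'E'
from h import *
import sys
st();d=grab('wrist');t=d['o']['tool_pos'];e=[float(sys.argv[1]),float(sys.argv[2]),.054]
tp,ep=pr(d,t-[0,0,.0677]),pr(d,e);print('tip',tp,'eyelet',ep,'dxy mm',((np.array(e)-t)[:2]*1000).round(1))
u,v=int(ep[0]),int(ep[1]);im=d['image'][v-45:v+45,u-60:u+60].copy();im=cv2.resize(im,None,fx=6,fy=6,interpolation=cv2.INTER_CUBIC)
for p,c in((tp,(255,255,255)),(ep,(0,255,0))): cv2.drawMarker(im,(int((p[0]-u+60)*6),int((p[1]-v+45)*6)),c,0,14,1)
cv2.imwrite('pics/'+sys.argv[3]+'.png',cv2.convertScaleAbs(im,alpha=1.5))
E
python3 ins.py .6475 -.180 i1
```

```text
t 36.55 tcp [ 0.6478 -0.1802  0.1315] yawY 97.04 F [-0.1 -0.3 -1.3] gap 0.193 gf 49.3
tip [274.5 226.4] eyelet [274.9 220.4] dxy mm [-0.3  0.2]
```

View pics/i1.png

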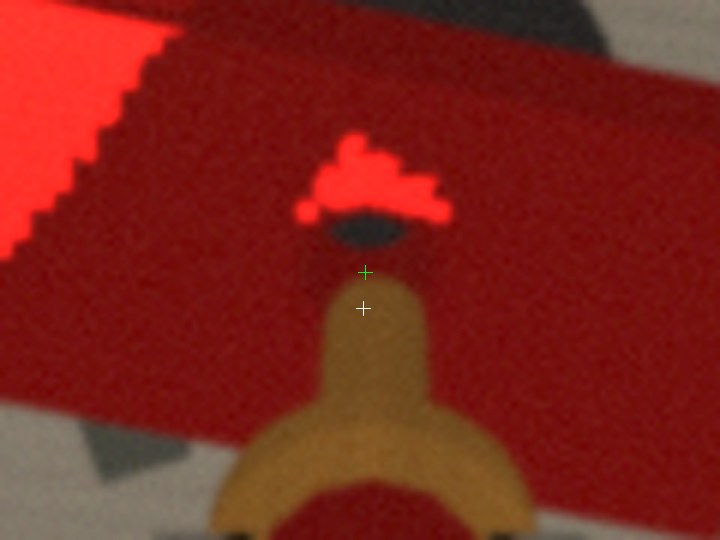

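The rod (375,310) is about 0.7 mm to the right of the eyelet centre (367,268) in the crop, so I nudge −y while lowering.

Request:
arm_command:
  steps:
    - [0,-0.05,-0.6,0]
    - [0,0,-0.5,0]
    - [0,0,-0.5,0]
    - [0,0,-0.5,0]
    - [0,0,0,0]
    - [0,0,0,0]

```text
t: 37.1
tool_pos: [0.6472, -0.1813, 0.1087]
eef_rot: [0.192, -3.134, -0.001]
wrist_force: [0.2, -0.7, -0.7]
finger_gap: 0.195
gripper_force: 49.4
```

Request:
arm_command:
  steps:
    - [0,0,-0.6,0]
    - [0,0,-0.6,0]
    - [0,0,-0.6,0]
    - [0,0,-0.6,0]
    - [0,0,-0.4,0]
    - [0,0,0,0]
    - [0,0,0,0]

```text
t: 37.68
tool_pos: [0.6473, -0.1814, 0.081]
eef_rot: [0.192, -3.135, -0.001]
wrist_force: [-0.1, 0.1, -0.5]
finger_gap: 0.186
gripper_force: 49.4
```

Request:
arm_command:
  steps:
    - [0,0,-0.4,0]
    - [0,0,-0.4,0]
    - [0,0,-0.2,0]
    - [0,0,0,0]
    - [0,0,0,0]

```text
t: 38.1
tool_pos: [0.6474, -0.1814, 0.0713]
eef_rot: [0.192, -3.135, -0.0]
wrist_force: [-0.2, 0.7, -1.0]
finger_gap: 0.196
gripper_force: 49.4
```

Request:
arm_command:
  steps:
    - [0,0,-0.2,0]
    - [0,0,-0.2,0]
    - [0,0,-0.1,0]
    - [0,0,0,0]

```text
t: 38.43
tool_pos: [0.6482, -0.1817, 0.0698]
eef_rot: [-0.192, 3.135, -0.001]
wrist_force: [-4.9, 1.7, 9.7]
finger_gap: 0.194
gripper_force: 50.7
```

Request:
arm_command:
  steps:
    - [0,0,0.2,0]
    - [0,0,0,0]
    - [0,0,0,0]
    - [0,0,2,0]
    - [0,0,4,0]
    - [0,0,4,0]
    - [0,0,4,0]
    - [-1.0,3.7,0,0]
    - [-1.0,3.7,0,0]
    - [-1.0,3.7,0,0]
    - [-1.0,3.7,0,0]
    - [-1.0,3.7,0,0]
  hand: -0.3

```text
t: 39.43
tool_pos: [0.5967, 0.0049, 0.2082]
eef_rot: [0.191, -3.136, -0.0]
wrist_force: [-0.4, 0.6, 0.6]
finger_gap: 0.651
gripper_force: 0.0
```

Request:
arm_command:
  steps:
    - [-1.0,3.7,0,0]
    - [-1.0,3.7,0,0]
    - [-1.1,3.7,0,0]
    - [-1.1,3.7,0,0]
    - [-1.2,3.7,0,0]
    - [-1.2,3.7,0,0]
    - [-1.2,3.7,0,0]
    - [-1.2,3.0,0,0]
    - [-1.0,2.0,0,0]
    - [0,0,0,0]
    - [0,0,0,0]

```text
t: 40.35
tool_pos: [0.4969, 0.3133, 0.2081]
eef_rot: [0.196, -3.135, 0.001]
wrist_force: [0.1, -0.5, -0.9]
finger_gap: 0.653
gripper_force: 0.0
```

```bash
python3 - <<'E'
from h import *
st()
for n in('wrist','top'):
    d=grab(n);print(n)
    for b in blobs(d,.09,.13,15): print(*b)
    for b in blobs(d,.04,.054,30): print(*b[:4])
E
```

```text
t 40.35 tcp [0.4969 0.3133 0.2081] yawY 97.15 F [ 0.1 -0.5 -0.9] gap 0.653 gf 0.0
wrist
yellow [341. 209.] 157 [493.5 359.   15.5   8.4  21.5] 0.108 [0.4919 0.3591]
yellow [330. 209.] 15 [492.3 351.5   3.1   3.6  38.1] 0.1073 [0.4922 0.3514]
yellow [133. 268.] 768 [589.3 195.7  14.6  39.9   0.9]
yellow [113. 312.] 443 [639.2 182.5   7.   60.6   1. ]
yellow [126. 322.] 105 [640.8 192.9  12.4  32.5  31.5]
yellow [125. 333.] 33 [654.6 190.2   5.7  14.3  72.9]
top
red [348. 170.] 42 [ 646.8 -181.9   14.9   16.6   40.1] 0.1056 [ 0.6457 -0.1811]
red [333. 174.] 51 [ 651.  -152.5   29.7   34.    85.7]
red [350. 179.] 138 [ 645.4 -182.9   83.6   44.5   86.4]
red [343. 200.] 83 [ 578.5 -174.5   40.    14.    83.7]
red [184. 309.] 90 [297.5 250.3  38.5  13.6  22.7]
yellow [210. 174.] 235 [657.  194.   45.5  88.3   1.4]
yellow [208. 198.] 78 [5.885e+02 1.934e+02 1.330e+01 3.820e+01 2.000e-01]
blue [277. 178.] 231 [644.4   4.7  45.1  86.3   9.9]
blue [283. 201.] 77 [576.7  -9.2  13.7  39.2  12.6]
```

Request:
arm_command:
  steps:
    - [-0.25,2.1,0,0]
    - [0,2.0,0,0]
    - [0,0,0,0]
    - [0,0,-3,0]
    - [0,0,-3,0]
    - [0,0,-3,0]
    - [0,0,-2.4,0]
    - [0,0,-1.5,0]
    - [0,0,-0.5,0]
    - [0,0,0,0]
    - [0,0,0,0]

```text
t: 41.37
tool_pos: [0.4961, 0.3528, 0.0754]
eef_rot: [-0.19, 3.135, 0.0]
wrist_force: [0.9, -0.3, 1.0]
finger_gap: 0.649
gripper_force: 0.0
```

Request:
arm_command:
  steps:
    - [0,0,0,0]
    - [0,0,0,0]
    - [0,0,0,0]
    - [0,0,0,0]
    - [0,0,0,0]
    - [0,0,0,0]
    - [0,0,0,0]
    - [0,0,0,0]
  hand: 1
  newtons: 50

```text
t: 42.03
tool_pos: [0.496, 0.3539, 0.0762]
eef_rot: [-0.192, 3.133, 0.001]
wrist_force: [-0.8, -0.8, 5.9]
finger_gap: 0.194
gripper_force: 48.8
```

Request:
arm_command:
  steps:
    - [0,0,2,0]
    - [0,0,3,0]
    - [0,0,3,0]
    - [0,-3,0,0]
    - [0,-3,0,0]
    - [1,-3.0,0,0]
    - [2.5,-3,0,0]
    - [3,-2,0,0]
    - [3,-1.2,0,0]
    - [3,-0.7,0,0]
    - [2.5,0,-1,0]
    - [1.3,0,-1,0]

```text
t: 43.03
tool_pos: [0.661, 0.1933, 0.1346]
eef_rot: [-0.189, 3.133, 0.0]
wrist_force: [-1.7, -0.7, -0.8]
finger_gap: 0.195
gripper_force: 49.4
```

Request:
arm_command:
  steps:
    - [0,0,-0.5,0]
    - [0,0,0,0]
    - [0,0,0,0]
    - [0,0,0,0]

```text
t: 43.37
tool_pos: [0.6571, 0.1949, 0.1297]
eef_rot: [0.193, -3.135, -0.0]
wrist_force: [-0.2, -0.6, -1.2]
finger_gap: 0.192
gripper_force: 49.4
```

```bash
python3 ins.py .658 .195 i2
```

```text
t 43.37 tcp [0.6571 0.1949 0.1297] yawY 97.05 F [-0.2 -0.6 -1.2] gap 0.192 gf 49.4
tip [274.4 226.6] eyelet [274.4 223.4] dxy mm [0.9 0.1]
```

View pics/i2.png

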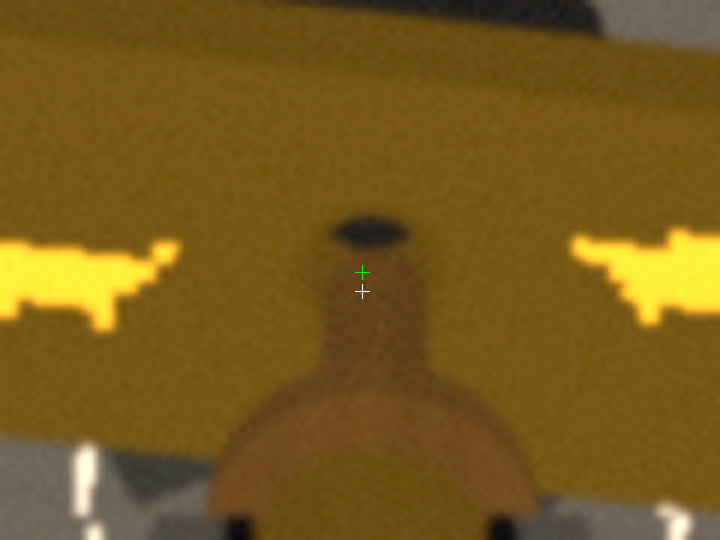

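The rod end (375,246) sits about 1.6 mm further −x relative to the tool than the red one did; the eyelet is as predicted. Correcting by +0.2 cm in x while lowering.

Request:
arm_command:
  steps:
    - [0.2,-0.05,-0.4,0]
    - [0,0,-0.4,0]
    - [0,0,-0.4,0]
    - [0,0,-0.4,0]
    - [0,0,-0.4,0]
    - [0,0,0,0]
    - [0,0,0,0]

```text
t: 44.0
tool_pos: [0.6597, 0.1939, 0.1089]
eef_rot: [0.192, -3.135, 0.0]
wrist_force: [0.8, -0.1, -0.9]
finger_gap: 0.195
gripper_force: 49.4
```

Request:
arm_command:
  steps:
    - [0,0,-0.6,0]
    - [0,0,-0.6,0]
    - [0,0,-0.6,0]
    - [0,0,-0.6,0]
    - [0,0,-0.4,0]
    - [0,0,0,0]
    - [0,0,0,0]

```text
t: 44.58
tool_pos: [0.6598, 0.1939, 0.0809]
eef_rot: [0.192, -3.135, 0.0]
wrist_force: [0.5, -0.1, -1.6]
finger_gap: 0.192
gripper_force: 49.4
```

Request:
arm_command:
  steps:
    - [0,0,-0.4,0]
    - [0,0,-0.4,0]
    - [0,0,-0.2,0]
    - [0,0,-0.2,0]
    - [0,0,-0.15,0]
    - [0,0,0,0]
    - [0,0,0,0]

```text
t: 45.17
tool_pos: [0.6602, 0.1941, 0.0703]
eef_rot: [0.192, -3.135, 0.0]
wrist_force: [-3.4, -0.1, 6.6]
finger_gap: 0.193
gripper_force: 50.3
```

Request:
arm_command:
  steps:
    - [0,0,0.1,0]
    - [0,0,0,0]
    - [0,0,0,0]
    - [0,0,2,0]
    - [0,0,4,0]
    - [0,0,4,0]
    - [-2,0,3,0]
    - [-3,1,0,0]
    - [-3,2,0,0]
    - [-2,3,0,0]
    - [-0.4,3,0,0]
    - [0,3,0,0]
  hand: -0.3

```text
t: 46.17
tool_pos: [0.5544, 0.315, 0.1992]
eef_rot: [0.192, -3.135, 0.0]
wrist_force: [0.8, -0.5, -0.0]
finger_gap: 0.654
gripper_force: 0.0
```

Request:
arm_command:
  steps:
    - [0,1.5,0,0]
    - [0,0,0,0]
    - [0,0,0,0]
    - [0,0,0,0]

```text
t: 46.5
tool_pos: [0.5564, 0.328, 0.1986]
eef_rot: [0.191, -3.135, 0.002]
wrist_force: [-0.9, -0.8, -0.8]
finger_gap: 0.654
gripper_force: 0.0
```

```bash
python3 - <<'E'
from h import *
st()
for n in('wrist','top'):
    d=grab(n);print(n)
    for b in blobs(d,.085,.13,15): print(*b)
    for b in blobs(d,.04,.054,30): print(*b[:4])
E
```

```text
t 46.5 tcp [0.5564 0.328  0.1986] yawY 96.97 F [-0.9 -0.8 -0.8] gap 0.654 gf 0.0
wrist
yellow [ 85. 313.] 530 [658.1 195.2  16.5  18.   51.1] 0.1019 [0.6561 0.1954]
blue [316. 215.] 57 [554.3 355.5   7.1   4.1   7.2] 0.1075 [0.5542 0.3554]
yellow [112. 209.] 895 [5.899e+02 1.955e+02 1.470e+01 4.100e+01 4.000e-01]
yellow [110. 263.] 910 [644.8 195.8  88.7  17.9  89.9]
yellow [ 88. 274.] 32 [647.7 176.8  10.9   6.   44.9]
yellow [ 82. 282.] 30 [657.9 172.1   5.7  16.1  43.4]
yellow [157. 293.] 64 [660.9 235.2  16.3   9.7   0.7]
yellow [ 68. 295.] 57 [670.5 159.    8.   15.9  71.9]
yellow [134. 306.] 31 [677.2 216.8  11.4   7.5  26.8]
top
red [348. 170.] 44 [ 646.9 -182.3   15.6   18.    40.7] 0.1072 [ 0.6456 -0.1809]
yellow [206. 168.] 46 [657.9 192.9  16.   17.4  11.2] 0.1044 [0.6569 0.1923]
red [339. 177.] 139 [ 648.  -175.6   76.9   45.5   84.7]
red [344. 200.] 80 [ 578.1 -175.5   39.2   14.8   83.9]
red [184. 309.] 90 [297.7 250.2  38.5  13.7  21.5]
yellow [209. 176.] 204 [657.3 194.   43.8  88.1   0.9]
yellow [208. 198.] 80 [588.3 193.5  38.9  13.3  90. ]
blue [279. 178.] 232 [644.3   4.2  44.9  84.9  11.8]
blue [283. 201.] 77 [577.   -9.2  14.2  39.2  12.7]
```

Request:
arm_command:
  steps:
    - [0,1.7,0,0]
    - [0,1.65,0,0]
    - [0,0,0,0]
    - [0,0,-3,0]
    - [0,0,-3,0]
    - [0,0,-3,0]
    - [0,0,-2,0]
    - [0,0,-1,0]
    - [0,0,-0.3,0]
    - [0,0,0,0]
    - [0,0,0,0]

```text
t: 47.52
tool_pos: [0.5572, 0.3632, 0.0779]
eef_rot: [-0.192, 3.133, 0.002]
wrist_force: [0.3, -0.3, 0.8]
finger_gap: 0.653
gripper_force: 0.0
```

Request:
arm_command:
  steps:
    - [0,0,0,0]
    - [0,0,0,0]
    - [0,0,0,0]
    - [0,0,0,0]
    - [0,0,0,0]
    - [0,0,0,0]
    - [0,0,0,0]
    - [0,0,0,0]
  hand: 1
  newtons: 50

```text
t: 48.18
tool_pos: [0.5569, 0.3628, 0.0776]
eef_rot: [-0.192, 3.134, 0.001]
wrist_force: [-1.1, -0.5, 5.7]
finger_gap: 0.195
gripper_force: 48.9
```

Request:
arm_command:
  steps:
    - [0,0,3,0]
    - [0,0,3,0]
    - [0,0,3,0]
    - [0,-3,0,0]
    - [0,-3.5,0,0]
    - [0,-3.5,0,0]
    - [0,-3.5,0,0]
    - [0,-3.5,0,0]
    - [0,-3.5,0,0]
    - [0,-3.5,0,0]
    - [1,-3.5,0,0]
    - [2,-3.5,0,0]

```text
t: 49.18
tool_pos: [0.584, 0.0513, 0.1649]
eef_rot: [0.192, -3.133, -0.001]
wrist_force: [1.0, 0.6, -1.3]
finger_gap: 0.195
gripper_force: 49.4
```

Request:
arm_command:
  steps:
    - [2.5,-3,0,0]
    - [2,-1.25,-1,0]
    - [1.35,-0.5,-1.5,0]
    - [0,0,-0.8,0]
    - [0,0,0,0]
    - [0,0,0,0]
    - [0,0,0,0]

```text
t: 49.77
tool_pos: [0.6439, 0.0059, 0.1332]
eef_rot: [0.193, -3.135, -0.0]
wrist_force: [0.0, 0.8, -0.4]
finger_gap: 0.19
gripper_force: 49.4
```

```bash
sed -i 's/.0677/.0696/' ins.py; python3 ins.py .6447 .0058 i3
```

```text
t 49.77 tcp [0.6439 0.0059 0.1332] yawY 97.06 F [ 0.   0.8 -0.4] gap 0.19 gf 49.4
tip [274.4 225.5] eyelet [274.2 221.3] dxy mm [ 0.8 -0.1]
```

View pics/i3.png

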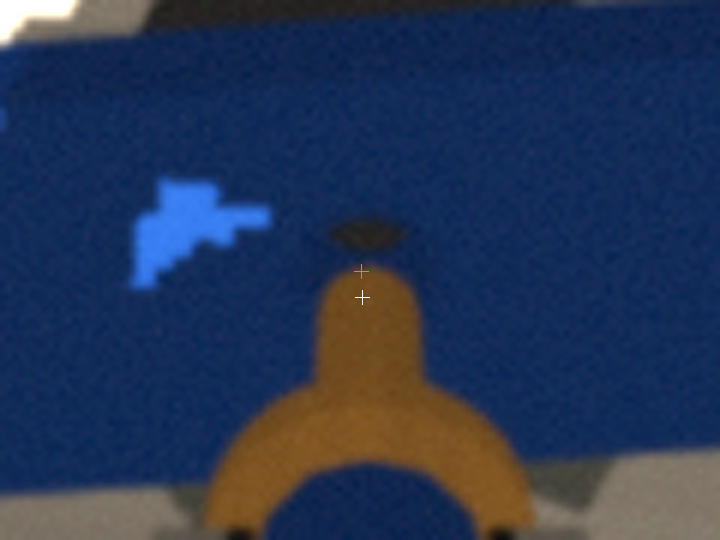

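The rod (369) and eyelet (366) are laterally aligned; about 1 mm more in x is needed.

Request:
arm_command:
  steps:
    - [0.1,-0.02,-0.4,0]
    - [0,0,-0.4,0]
    - [0,0,-0.4,0]
    - [0,0,-0.4,0]
    - [0,0,-0.4,0]
    - [0,0,-0.2,0]
    - [0,0,0,0]
    - [0,0,0,0]

```text
t: 50.48
tool_pos: [0.6455, 0.0048, 0.1108]
eef_rot: [0.192, -3.135, -0.0]
wrist_force: [0.1, -0.2, -0.4]
finger_gap: 0.194
gripper_force: 49.4
```

Request:
arm_command:
  steps:
    - [0,0,-0.5,0]
    - [0,0,-0.5,0]
    - [0,0,-0.5,0]
    - [0,0,-0.5,0]
    - [0,0,-0.5,0]
    - [0,0,0,0]

```text
t: 50.98
tool_pos: [0.6446, 0.0049, 0.0842]
eef_rot: [0.192, -3.133, -0.001]
wrist_force: [-0.0, 0.2, -0.7]
finger_gap: 0.193
gripper_force: 49.4
```

Request:
arm_command:
  steps:
    - [0,0,-0.4,0]
    - [0,0,-0.4,0]
    - [0,0,-0.3,0]
    - [0,0,-0.2,0]
    - [0,0,-0.15,0]
    - [0,0,0,0]
    - [0,0,0,0]

```text
t: 51.57
tool_pos: [0.6457, 0.0048, 0.0718]
eef_rot: [-0.192, 3.135, -0.0]
wrist_force: [-0.5, -0.1, -0.1]
finger_gap: 0.189
gripper_force: 49.8
```

Request:
arm_command:
  steps:
    - [0,0,-0.2,0]
    - [0,0,-0.1,0]
    - [0,0,0,0]
    - [0,0,0,0]

```text
t: 51.9
tool_pos: [0.646, 0.0048, 0.0717]
eef_rot: [0.192, -3.136, 0.0]
wrist_force: [-5.7, 0.7, 11.5]
finger_gap: 0.192
gripper_force: 50.9
```

Request:
arm_command:
  steps:
    - [0,0,0.2,0]
    - [0,0,0,0]
    - [0,0,0,0]
    - [0,0,2,0]
    - [0,0,4,0]
    - [0,0,4,0]
    - [-1,-2,3,0]
    - [-1,-3,1,0]
    - [-1,-3.5,0,0]
    - [-1,-3.5,0,0]
    - [-1,-3.5,0,0]
    - [-1,-3.5,0,0]
  hand: -0.3

```text
t: 52.9
tool_pos: [0.5848, -0.1866, 0.2103]
eef_rot: [-0.192, 3.136, -0.0]
wrist_force: [0.5, 0.4, -0.5]
finger_gap: 0.652
gripper_force: 0.0
```

Request:
arm_command:
  steps:
    - [-1,-3.5,0,0]
    - [-1,-3.5,0,0]
    - [0,-3.0,0,0]
    - [0,-2,0,0]
    - [0,0,0,0]
    - [0,0,0,0]
  hand: 1

```text
t: 53.4
tool_pos: [0.5651, -0.306, 0.2098]
eef_rot: [0.188, -3.135, -0.002]
wrist_force: [-0.3, 0.6, 0.7]
finger_gap: 0.003
gripper_force: 0.0
```

```bash
python3 - <<'E'
from h import *
st()
for n in('wrist','top','scene'):
    d=grab(n);print(n);P=cloud(d)
    for b in blobs(d,.085,.13,15): print(*b)
    for b in blobs(d,.04,.054,30): print(*b[:4])
    m=(np.abs(P[...,0]-.51)<.05)&(np.abs(P[...,1]+.354)<.05)&(P[...,2]>.03)&(P[...,2]<.075)&(d['image'].min(2)>110)
    if m.sum()>10:
        q=P[m];print('button',m.sum(),np.round(cv2.minAreaRect((q[:,:2]*1000).astype(np.float32))[:2],1).tolist() if 0 else cv2.minAreaRect((q[:,:2]*1000).astype(np.float32)),np.median(q,0).round(4),q[:,2].max())
    cv2.imwrite(f'pics/z_{n}.png',d['image'])
E
```

```text
t 53.4 tcp [ 0.5651 -0.306   0.2098] yawY 96.88 F [-0.3  0.6  0.7] gap 0.003 gf 0.0
wrist
red [416. 317.] 544 [ 646.9 -181.4   17.    17.4   20.1] 0.1019 [ 0.645  -0.1828]
red [424. 219.] 727 [ 579.2 -174.1   39.9   14.    85. ]
red [397. 273.] 1052 [ 646.  -180.1   88.5   42.8   86.2]
red [378. 291.] 80 [ 651.3 -203.1   13.1   25.2   70.3]
red [420. 288.] 34 [ 642.2 -163.5    8.6    9.    52.3]
red [436. 286.] 33 [ 637.7 -149.8   10.7    5.5   69.6]
red [433. 296.] 55 [ 647.7 -149.8   14.5    9.9    2. ]
red [366. 302.] 36 [ 661.6 -209.9   11.     7.3    1.2]
red [387. 304.] 45 [ 661.7 -190.    19.     7.7   46.8]
red [427. 308.] 31 [ 661.8 -152.1    8.4    6.4   45. ]
red [437. 311.] 35 [ 664.4 -142.4   16.2    5.2    8.5]
blue [554. 315.] 173 [652.6 -31.8  42.2  11.4  11.5]
button 1256 ((525.8433837890625, -354.62408447265625), (55.15664291381836, 57.87580871582031), 80.65509796142578) [ 0.5116 -0.3545  0.0571] 0.059570284410737084
top
red [348. 170.] 45 [ 645.9 -181.3   16.4   14.9   75.1] 0.1064 [ 0.6455 -0.1809]
yellow [206. 169.] 48 [658.  192.9  18.1  16.3  25.6] 0.1054 [0.65
[... 564 characters left out ...]
219.] 46 [661.2 193.4  13.9  12.9  10.9] 0.1032 [0.6618 0.1935]
blue [309. 237.] 37 [648.4   4.8  14.2  11.5  59.8] 0.1022 [0.6486 0.005 ]
red [349. 120.] 48 [301.6 251.9  35.1  14.1  14.5]
red [218. 246.] 98 [ 580.8 -170.1   31.5   15.5   79.7]
red [223. 277.] 262 [ 647.8 -180.    88.    45.4   85. ]
red [206. 270.] 42 [ 631.3 -203.1   18.2   19.5   27.6]
red [210. 280.] 44 [ 655.9 -200.1   23.3   17.1   19. ]
yellow [377. 208.] 91 [5.915e+02 1.940e+02 1.100e+01 3.760e+01 5.000e-01]
yellow [392. 234.] 199 [659.1 194.3  86.4  43.9  89.7]
blue [291. 227.] 63 [581.   -8.6   9.   35.   16.2]
blue [320. 245.] 84 [646.5  35.9  24.   43.5  74.1]
blue [296. 255.] 124 [650.8 -17.5  42.4  39.   11.4]
```

All three pins down (tops ≈0.102). Pressing the button at (0.512, −0.355).

Request:
arm_command:
  steps:
    - [-2.7,-2.4,0,0]
    - [-2.65,-2.45,0,0]
    - [0,0,-3,0]
    - [0,0,-3,0]
    - [0,0,-3,0]
    - [0,0,-3,0]
    - [0,0,-2,0]
    - [0,0,-0.8,0]
    - [0,0,0,0]
    - [0,0,0,0]

```text
t: 54.38
tool_pos: [0.5128, -0.3533, 0.0633]
eef_rot: [-0.194, 3.135, -0.001]
wrist_force: [-0.1, 0.8, 0.2]
finger_gap: -0.001
gripper_force: 0.0
```

Request:
arm_command:
  steps:
    - [0,0,-0.3,0]
    - [0,0,-0.3,0]
    - [0,0,-0.3,0]
    - [0,0,0,0]

```text
t: 54.72
tool_pos: [0.5131, -0.3545, 0.0548]
eef_rot: [-0.191, 3.133, -0.004]
wrist_force: [2.0, 0.6, 2.0]
finger_gap: 0.0
gripper_force: 1.3
```

Request:
arm_command:
  steps:
    - [0,0,-0.2,0]
    - [0,0,-0.2,0]
    - [0,0,-0.2,0]
    - [0,0,-0.1,0]
    - [0,0,-0.1,0]
    - [0,0,0,0]
    - [0,0,0,0]

```text
t: 55.3
tool_pos: [0.5132, -0.3546, 0.0508]
eef_rot: [-0.192, 3.135, -0.002]
wrist_force: [-5.5, 5.7, 21.7]
finger_gap: -0.003
gripper_force: 10.8
```

Bottomed out (22 N against the 5 N spring). Let go, retreat, final check.

Request:
arm_command:
  steps:
    - [0,0,0.5,0]
    - [0,0,1,0]
    - [0,0,3,0]
    - [0,0,4,0]
    - [0,0,4,0]
    - [0,0,2,0]
    - [0,0,0,0]
    - [0,0,0,0]
    - [0,0,0,0]

```text
t: 56.05
tool_pos: [0.511, -0.3529, 0.1887]
eef_rot: [0.192, -3.133, -0.004]
wrist_force: [-0.1, -0.3, -1.0]
finger_gap: -0.002
gripper_force: 0.0
```

```bash
python3 - <<'E'
from h import *
st();d=grab('top');P=cloud(d)
for b in blobs(d,.085,.13,15): print(*b)
for b in blobs(d,.04,.054,30): print(*b[:4])
cv2.imwrite('pics/final.png',d['image'])
E
```

```text
t 56.05 tcp [ 0.511  -0.3529  0.1887] yawY 97.0 F [-0.1 -0.3 -1. ] gap -0.002 gf 0.0
red [348. 170.] 43 [ 646.5 -181.5   16.6   15.2    1.2] 0.1035 [ 0.646 -0.181]
yellow [206. 168.] 45 [658.4 193.3  16.4  17.1  60.8] 0.1043 [0.6571 0.1924]
blue [277. 172.] 39 [644.    4.   13.1  17.3  88.8] 0.1051 [0.6435 0.0043]
red [342. 178.] 139 [ 647.1 -180.9   87.5   45.7   84.9]
red [344. 200.] 83 [ 578.9 -174.5   40.3   15.3   85. ]
red [184. 309.] 92 [297.8 250.3  38.9  15.   21.3]
yellow [217. 175.] 131 [657.8 179.   44.4  57.8   0.8]
yellow [197. 175.] 104 [657.  221.5  43.5  33.5   1.5]
yellow [208. 198.] 78 [588.1 193.4  39.   13.5  89.2]
blue [275. 180.] 189 [644.2   5.1  44.6  86.1  11.3]
blue [283. 201.] 78 [576.8  -9.3  13.7  39.8  12.8]
```

View pics/final.png

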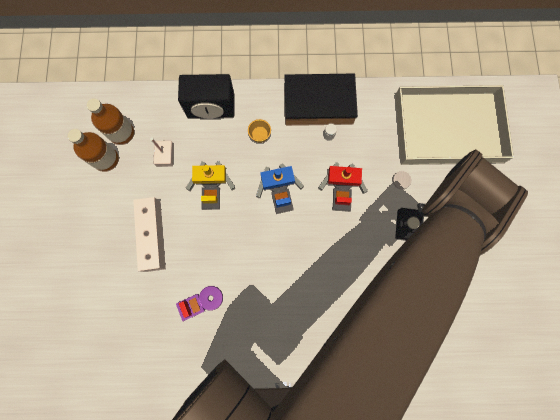

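All three carriers are locked (pins at (206,170), (278,173), (347,171)). The bystanders have not moved and the button is released.

```bash
python3 -c "
from bench import robot
print(robot.close_job())"
```

```text
the job is handed in; nothing more can be done
None
```

I seated all three carriers, red again after it was knocked out, locked each with its own pin, then pressed and released the button and handed in at about 56 s; no verdict came back.

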